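# Turn the filter slide end for end in a photometer

### The arm

A 7-joint arm with a two-finger parallel gripper is mounted at the origin on a cart in front of the work surface, level with it; the furniture and walls round the work are solid. World frame = base frame: x ahead of the robot, y to its left, z up, the work surface at z = 0. Lengths are in m, angles in rad, forces in N, time in s.
With the tool pointing down it reaches from about 0.425 to 0.925 m from the base axis. Payload 6.8 kg.
Tool frame: the origin (TCP) lies on the front face of the gripper's body, between the roots of the fingers; the fingertips stand 73 mm ahead of it and the grasp point (between the pads) lies 54 mm ahead of it; z points along the fingers, x is the direction in which the jaws open and shut, and the axes are right-handed (so a half turn about z gives the same grasp; the last joint's range is limited). The gripper opens to 85 mm and grips with 20 to 120 N. Pads are 22 mm wide; open, the fingers measure 114 mm over their backs; the gripper's body (76 mm by 85 mm) begins 54 mm behind the grasp point. The pads swing forward as they close: fully open they stand 13 mm farther back than shut.
Start: joints at [1.192, 0.477, 0.022, 1.555, -0.011, 1.109, -0.083], TCP at [0.181, -0.65, 0.304] pointing down, gripper open.
Joint ranges: [-2.96, 2.96], [-0.34, 2.1], [-1.41, 1.46], [0.24, 2.44], [-1.37, 4.51], [0.17, 1.92], [-2.96, 2.96]. Speed limits (rad/s): [2.39, 2.39, 3.14, 3.14, 3.14, 3.14, 3.14].

### API

Orientations are given as a unit quaternion [w, x, y, z].
In Python, from station import get_obs, read_camera, hand_in gives the robot as it stands. The module is installed in compiled form; this text tells all that it offers.
- The arm moves only by the shell command python3 -m creep 'ROWS' [FORCE]. ROWS is JSON, a list that holds one entry, the list of rows, each a list of 7 numbers: the turn, a rotation vector about the tool's x, y, z in rad, then the shift along the tool's x, y, z in m, then the finger opening in m, from 0 to 0.0854. A call has 1 to 20 rows; each row shifts and turns the pose as measured when the row begins, along the tool's axes as they then stand; what a row does not reach is not made up. A row lasts 1/12 s, in which the tool goes at most 41.7 mm and 7.16 degrees, less where a joint would pass 70% of its speed; a pose out of reach is approached as far as the arm can. A call is refused whole if a number of a shift passes 0.0417 or a number of a turn 0.125, either way. A call with a gripper value outside its range is refused whole. The fingers move at their own pace and stop on an object; FORCE is the grip in N (left out, the last holds). Time passes only in rows, so rows that do not move let the fingers close. It gives the time, the measured TCP pose, the force and the opening at its end, in the units of the state.
- get_obs(): the state, without advancing time (a new reading comes with each control period).
- read_camera(name): name is "side" or "top" or "wrist"; returns a dict with "color" (480x640x3 uint8, red, green, blue), "range_z" (480x640 float32, m along the optical axis (not along the pixel's ray), 0 where there is no reading), "fovy" (degrees; the focal length in pixels is half the picture's height over the tangent of half this angle, whatever the lens; pixels are square), "cx", "cy" (the principal point, pixels), "rvec" (rotation vector, rad) and "tvec" (3), from world to camera coordinates, as OpenCV has them. Camera axes: x right, y down, z forward; pixel columns grow to the right and rows downward; lengths in m; the calibration is good to about 2 mm. The wrist camera is an equidistant fisheye: a pixel r from the principal point sees the ray r / f radians off the axis. A picture is of the moment at which its call begins.
- hand_in(): hands the job in, once; it reports no verdict.
The state is a dict: "t": time; "q": joint angles; "joint_vel": joint speeds; "joint_torque": joint torques, N m; "eef_pos": TCP position; "tool_rot": TCP orientation; "contact_force": force on the tool from outside, world axes, zero at the start; "torque": the same for the moment, N m; "gripper_width": opening from 0.0 (shut) to 1.0 (fully open).
Only numpy, scipy, OpenCV 4.12 (cv2) and the standard library are available. Lean on these libraries where they do the work, as an engineer would, in place of code of your own. Each camera call takes 0.05 s, during which the arm holds its last target.

### The job

Change the colour filter of the photometer: lift its hood by the handle until it rests open on its stop, pull the two-ended filter slide right out of its slot, turn it end for end and push it back in fully home, so that the green end is inside and the red end sticks out. Let go of the slide, leave the hood open, and do not knock over the flask or the beaker.

Things in the scene. Friction and masses are not known exactly. Their poses are not given: they have to be found in the camera images.
- photometer: White and grey bench instrument fixed to the table, 235 x 150 mm, 78 mm high; origin on the table 50 mm under slot_mouth, axes as slot_mouth. A flat deck, 150 mm wide, open at the sides, its top 20 mm above the table, reaches from the slot's face to x = -95 mm; the flat-topped housing lies behind the face (two lid stops and a display on top).
- slot_mouth (a point): Centre of the slot's mouth, 50 mm above the table. x points level into the slot, y left, z up. Slot: 78 mm deep to a solid end wall, 30 mm wide (y -15 to 15), 18 mm high (z -8 to 10). A black funnel flares 4 mm to every side over the 10 mm before it. A hidden sprung roller, 50 mm in, 3 mm proud of the +y wall, rubs the slide: a few N of drag both ways, well before the end wall is felt.
- slide_centre (a point): Centre of the loose filter slide, a black bar 140 (x) x 28 (y) x 16 mm (z), 40 to 85 g, red cap at +x, green cap at -x, each with a round window; both ends fit, either face may be up. It starts level on the slot's floor, red end inside, home or up to 5 mm short of it; the green end sticks out about 62 to 67 mm over the deck, under the hood.
- red_end (a point): Middle of the filter slide's red end face.
- green_end (a point): Middle of the filter slide's green end face. With this end fully home against the slot's end wall it lies 78 mm inside slot_mouth.
- filter_slide: The filter slide (see slide_centre); the origin is in the middle of its starting underside, 8 mm below slide_centre.
- hood (a joint): Hinge of the grey hood: 0 = closed over the deck and the slide's outer end, grows as it lifts, 2.0 rad = resting on its stop, leaning back past upright. It weighs 120 g, moves easily, falls shut if let go before upright (1.57) and falls onto its stop by itself beyond it.
- hood_handle (a point): Middle of the hood's handle: round steel bar, 10 mm thick, 84 mm long, parallel to slot_mouth's y, on two arms in the hood's plane, 172 mm from the hinge axis; 32 mm free gap between bar and hood for a finger. Closed: 82 mm above the table, 122 mm before slot_mouth. The hood ends 135 mm from the hinge, is 140 mm wide, with 30 mm skirts.
- hood_axis (a point): Middle of the hood's hinge axis, which is parallel to slot_mouth's y, 50 mm behind and 32 mm above slot_mouth; fixed to the instrument.
- erlenmeyer: Conical glass flask, 63 x 63 x 105 mm, origin under its centre, z up; a bystander.
- beaker: Small glass beaker, 75 x 68 x 82 mm, origin under its centre, z up; a bystander.

How it is judged:
By the outcome, as a careful person would: the job done as asked, in the order asked, and still so for the second after the job is handed in, with the robot touching nothing.
It also fails if it takes over 67 s, if anything falls off the work surface, if the arm or the gripper's body presses on something with over 40 N, if the wrist force passes 120 N, or if a joint passes its speed limit or range.

## Working session

There is one attempt and no reset: what is moved stays moved. The work goes in short steps, Python scripts to look and compute and a shell command to move; the robot and the scene stay as the last step left them, time stands still between calls to the robot, and variables do not carry over. Pictures are saved under pics/ and viewed, and the job is handed in when it is done.

```bash
ls; mkdir -p pics
cat > h.py <<'E'
import numpy as np, cv2
from station import get_obs, read_camera
def cam(name,fn=None):
    c=read_camera(name)
    if fn: cv2.imwrite('pics/'+fn,c['color'][:,:,::-1])
    c['R']=cv2.Rodrigues(np.array(c['rvec'],float))[0]; c['t']=np.array(c['tvec'],float).ravel()
    c['f']=240/np.tan(np.radians(c['fovy'])/2)
    return c
def pt(c,u,v,z=None):  # world points from depth (pinhole)
    u=np.asarray(u,float);v=np.asarray(v,float)
    if z is None: z=c['range_z'][v.astype(int),u.astype(int)]
    P=np.stack([(u-c['cx'])/c['f']*z,(v-c['cy'])/c['f']*z,z*np.ones_like(u)],-1)
    return (P-c['t'])@c['R']
def plane(c,u,v,h):
    o=-c['R'].T@c['t']; d=np.stack([(np.asarray(u,float)-c['cx'])/c['f'],(np.asarray(v,float)-c['cy'])/c['f'],np.ones_like(np.asarray(u,float))],-1)@c['R']
    return o+d*((h-o[2])/d[...,2])[...,None]
def proj(c,P):
    q=np.asarray(P)@c['R'].T+c['t']; return q[...,:2]/q[...,2:]*c['f']+[c['cx'],c['cy']]
E
python3 - <<'E'
from h import *
print(get_obs())
for n in ('side','top','wrist'):
    c=cam(n,n+'0.png'); print(n,c['fovy'],c['cx'],c['cy'],-c['R'].T@c['t'],c['R'][2])
E
```

```text
pics
{'t': 0.0, 'q': array([ 1.19189775,  0.47781757,  0.02230039,  1.5564607 , -0.01150196,
        1.10927593, -0.08311871]), 'joint_vel': array([ 0.00170094, -0.00043023,  0.00096332,  0.00023945,  0.00192018,
        0.00030404, -0.00027525]), 'joint_torque': array([-4.31871476e-04, -5.96456122e+01,  1.60739567e+00, -2.81203347e+01,
        1.24125709e-02,  9.29308328e-03,  1.17210843e-05]), 'eef_pos': array([ 0.18045822, -0.64995375,  0.3029092 ]), 'tool_rot': array([-5.07170075e-04,  7.96095303e-01, -6.05170577e-01, -7.64029300e-04]), 'contact_force': array([ 0.77705638, -0.68046611, -0.45009878]), 'torque': array([ 0.01872565, -0.00630187, -0.01377745]), 'gripper_width': 1.0017090834899178}
side 47.945303664224 323.69830761590146 243.11731512990843 [0.2832417  1.25230478 0.58574896] [ 0.25041234 -0.89837176 -0.36086263]
top 55.63739747944971 320.1526689074897 246.59240336530775 [0.38567482 0.00548361 1.10857768] [ 0.23085184 -0.00584272 -0.97297137]
wrist 65.70646984690485 319.21840218947943 246.63218494875858 [ 0.24405652 -0.63204893  0.37427343] [-0.24881351 -0.06835754 -0.96613616]
```

View pics/side0.png

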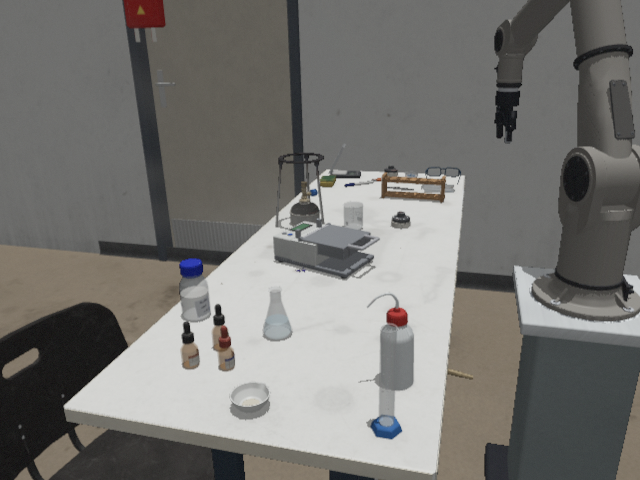

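View pics/top0.png

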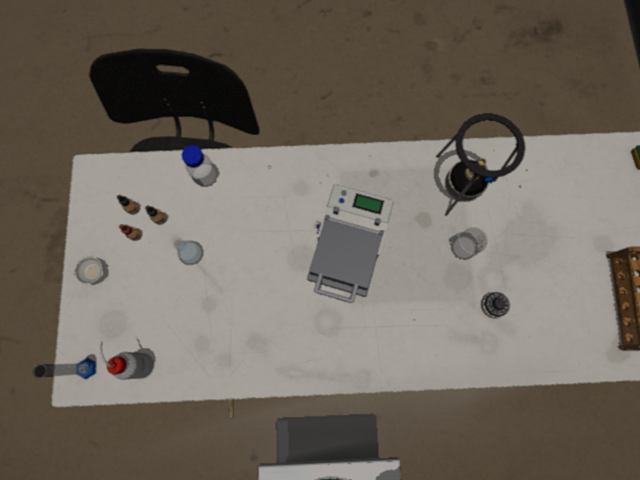

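View pics/wrist0.png

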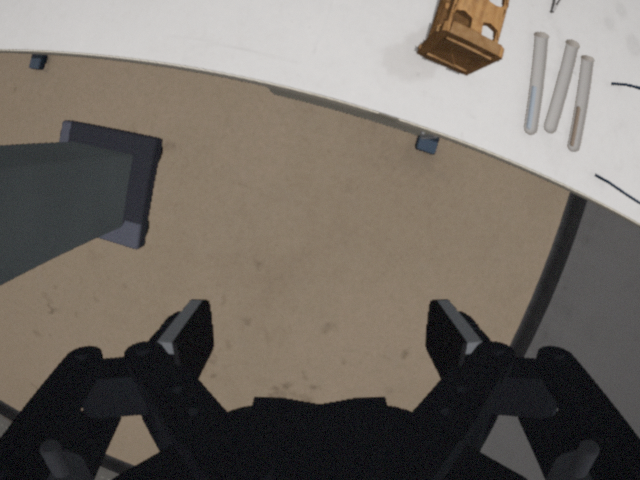

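The top view shows the photometer at about (350,245), with the handle at (335,293) towards the robot, the flask at (189,250) and the beaker at (465,243). I'll zoom in and measure.

Run:
```python
from h import *
c=cam('top'); im=c['color'][170:315,285:415,::-1]
cv2.imwrite('pics/top0z.png',cv2.resize(im,None,fx=4,fy=4,interpolation=cv2.INTER_CUBIC))
# height map
v,u=np.mgrid[170:320,290:410]; P=pt(c,u,v)
for r in range(0,150,6): print(170+r,(P[r,::8,2]*1000).astype(int))
```

```text
170 [ 1 -2  0  3  0  0 -1  2  2  0  0  2  0  0  0]
176 [ 4  0  0  4  1  1  2  2 -1  0  1  0  0  0 -1]
182 [-1  1  0  6  4  1  2 -1 -1  0  0 -5  0 -1 -2]
188 [ 2  2  0  1  2  1 77 79  0  2 -1  3  3  1  2]
194 [ 0  3  3  0  0  1 77 79 76 83 79  2  0  0  0]
200 [ 2  1  2 -1  3 78 78 80 78 81 76 79 79  0 -3]
206 [ 0  1  0  2  0 78 78 79 82 80 80 84 77  0  0]
212 [ 2 -3  0 -1  1 79 91 78 79 80 74 83 80  4 -1]
218 [  1   6   3   4   3  89  82  82  80  80  78 105  80  -2   0]
224 [-2 -2  4  3 77 89 85 83 89 77 75 92 78  2  2]
230 [-1  2  0  2 86 87 86 84 82 87 85 78  2 -1  1]
236 [ 0  1  0  0 87 84 89 85 86 89 89 81  3  3  2]
242 [ 0 -3  0  1 89 86 84 84 88 88 86 87  2 -1  0]
248 [-3  0  3 -2 86 85 86 89 85 86 83 86  0 -1 -1]
254 [ 2  3  0 84 84 88 83 83 86 86 86 79  0  3  3]
260 [ 2  2  1 83 88 86 85 85 88 89 86  1  0 -1 -3]
266 [ 3  3  1 84 87 87 88 86 89 87 82  2 -1  1  0]
272 [ 2  2  2 84 86 84 91 84 86 88 83  0  0 -1  0]
278 [ 3  2  0 21 21 70 84 85 87 84 87  3  0  0  5]
284 [ 3  4 -1  0 17 22 22 23 84 85 -4  1  0  0 -1]
290 [ 3 -1  2 82 86  2  3 18 86 21 -2  3  2 -2 -1]
296 [ 0  3  3  0  2 83 89  2 87  0  1  1  0 -1  2]
302 [ 3  2  2  4 -1  2  2  0  2  0 -2  0 -1 -1  0]
308 [ 3  3 -1  0  1  2 -2  2  2  2  1  2  1  3  0]
314 [ 2  2  3  3  3  2  0  2  3 -1  2  0 -1 -1  0]
```

View pics/top0z.png

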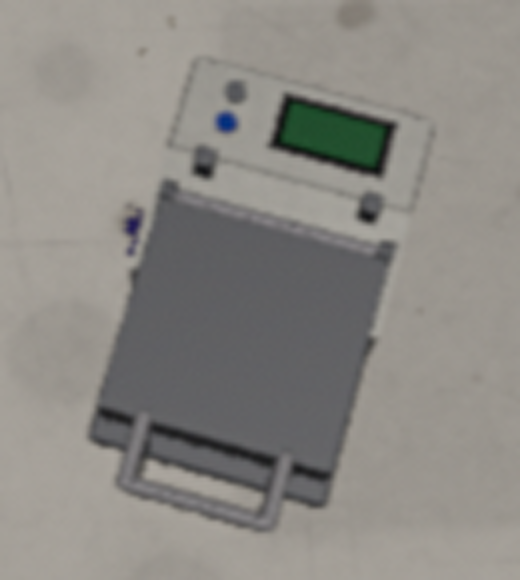

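Run:
```python
from h import *
c=cam('top')
def Z(l,h): 
    l=np.array(l,float); return plane(c,285+l[:,0]/4-.4,170+l[:,1]/4-.4,h)
B=Z([(195,58),(435,122)],.078); H=Z([(122,485),(272,525)],.082); E=Z([(98,410),(330,473)],.084); D=Z([(90,440),(325,507)],.02)
for n,X in zip('BHED',(B,H,E,D)):
    d=X[0]-X[1]; print(n,X.round(4).tolist(),'mid',X.mean(0).round(4),'len',np.linalg.norm(d).round(4),'yaw of y-left',np.degrees(np.arctan2(-d[0],d[1])).round(2))
m=(B.mean(0)-H.mean(0)); print('axis',np.linalg.norm(m[:2]),np.degrees(np.arctan2(m[1],m[0])))
# minarearect of raised mask
v,u=np.mgrid[170:320,290:410]; P=pt(c,u,v); k=P[...,2]>.06
Q=P[k][:,:2].astype(np.float32); print(cv2.minAreaRect(Q*1000))
k=(P[...,2]>.06)
# flask, beaker
for (a,b) in ((189,250),(465,243)): print(plane(c,a,b,.04))
```

```text
B [[0.7832, -0.0393, 0.078], [0.7362, -0.1801, 0.078]] mid [ 0.7597 -0.1097  0.078 ] len 0.1485 yaw of y-left -18.47
H [[0.5267, 0.0153, 0.082], [0.5003, -0.0682, 0.082]] mid [ 0.5135 -0.0265  0.082 ] len 0.0876 yaw of y-left -17.55
E [[0.5701, 0.0272, 0.084], [0.528, -0.1027, 0.084]] mid [ 0.549  -0.0377  0.084 ] len 0.1365 yaw of y-left -17.94
D [[0.5634, 0.0341, 0.02], [0.5166, -0.1051, 0.02]] mid [ 0.54   -0.0355  0.02  ] len 0.1468 yaw of y-left -18.6
axis 0.25985001905692146 -18.6796749978421
((575.931640625, -47.122528076171875), (150.10165405273438, 394.0694274902344), 71.07848358154297)
[0.64505897 0.31565829 0.04      ]
[ 0.63232195 -0.35086762  0.04      ]
```

```bash
cat >> h.py <<'E'
from scipy.spatial.transform import Rotation as Ro
YAW=np.radians(-18.4); M=np.array([.629,-.0653,0]); EX=np.array([np.cos(YAW),np.sin(YAW),0]); EY=np.array([-EX[1],EX[0],0])
def L(x,y,z): return M+EX*x/1000+EY*y/1000+np.array([0,0,z/1000])   # mm, z above table
def inv(P): d=np.asarray(P)-M; return np.array([d@EX,d@EY,d[2]])*1000
def rot(az,tilt=0): # tool down, tool x at azimuth az deg
    a=np.radians(az); x=np.array([np.cos(a),np.sin(a),0]); z=np.array([0,0,-1.]); return np.stack([x,np.cross(z,x),z],1)
def rel(pos,az=None,R=None):
    o=get_obs(); q=o['tool_rot']; T=Ro.from_quat([q[1],q[2],q[3],q[0]]); Tm=T.as_matrix()
    print('t %.2f'%o['t'],'local mm',inv(o['eef_pos']).round(1),'toolx az %.2f'%np.degrees(np.arctan2(Tm[1,0],Tm[0,0])),'toolz',Tm[:,2].round(3),'F',o['contact_force'].round(1),'gw %.3f'%o['gripper_width'],'q',o['q'].round(2))
    if az is not None: R=rot(az)
    if R is not None: print('turn rad (tool)',Ro.from_matrix(Tm.T@R).as_rotvec().round(4)); Tm2=R
    else: Tm2=Tm
    if pos is not None:
        d=np.asarray(pos)-o['eef_pos']; print('shift m: now-axes',(Tm.T@d).round(4),' after-turn axes',(Tm2.T@d).round(4))
E
python3 -m creep '[[[0,0,-0.122,0,0,0,0.0854],[0,0,-0.122,0,0,0,0.0854],[0,0,-0.122,0,0,0,0.0854],[0,0,-0.122,0,0,0,0.0854],[0,0,-0.122,0,0,0,0.0854],[0,0,-0.122,0,0,0,0.0854],[0,0,-0.122,0,0,0,0.0854],[0,0,-0.122,0,0,0,0.0854]]]' 20
python3 -c "
from h import *
rel(L(-122,0,300),-18.4)"
```

```text
t: 0.92
eef_pos: [0.1805, -0.6494, 0.3019]
tool_rot: [-0.001, 0.989, -0.15, -0.001]
contact_force: [-1.1, -0.1, -0.4]
gripper_width: 1.0
t 0.92 local mm [-241.2 -695.8  301.9] toolx az -17.20 toolz [-0.002  0.003 -1.   ] F [-1.1 -0.1 -0.4] gw 1.000 q [ 1.34  0.49 -0.19  1.55  0.1   1.12  0.83]
turn rad (tool) [-0.0025  0.0029  0.0209]
shift m: now-axes [ 0.1337 -0.6931  0.0032]  after-turn axes [ 0.1192 -0.6958  0.0019]
```

```bash
python3 -m creep '[[[0,0,0.01,0.007,-0.041,0,0.028],[0,0,0.01,0.007,-0.041,0,0.028],[0,0,0,0.007,-0.041,0,0.028],[0,0,0,0.007,-0.041,0,0.028],[0,0,0,0.007,-0.041,0,0.028],[0,0,0,0.007,-0.041,0,0.028],[0,0,0,0.007,-0.041,0,0.028],[0,0,0,0.007,-0.041,0,0.028],[0,0,0,0.007,-0.041,0,0.028],[0,0,0,0.007,-0.041,0,0.028],[0,0,0,0.007,-0.041,0,0.028],[0,0,0,0.007,-0.041,0,0.028],[0,0,0,0.007,-0.041,0,0.028],[0,0,0,0.007,-0.041,0,0.028],[0,0,0,0.007,-0.041,0,0.028]]]'
python3 -c "
from h import *
rel(L(-122,0,210),-18.4)"
```

```text
t: 2.17
eef_pos: [0.4662, -0.1002, 0.2994]
tool_rot: [0.003, 0.986, -0.166, -0.001]
contact_force: [0.5, -0.9, -0.7]
gripper_width: 0.328
t 2.17 local mm [-143.5  -84.5  299.4] toolx az -19.14 toolz [-0.003 -0.005 -1.   ] F [ 0.5 -0.9 -0.7] gw 0.328 q [ 0.58  0.2  -0.56  1.99  0.13  0.99 -0.38]
turn rad (tool) [ 0.006   0.0008 -0.0129]
shift m: now-axes [ 0.0205 -0.0853  0.0889]  after-turn axes [ 0.0215 -0.0845  0.0894]
```

```bash
python3 -m creep '[[[0.006,0,-0.013,0.0075,-0.028,0.02,0.028],[0,0,0,0.007,-0.028,0.02,0.028],[0,0,0,0.007,-0.028,0.025,0.028],[0,0,0,0,0,0.024,0.028],[0,0,0,0,0,0,0.028]]]'
python3 - <<'E'
from h import *
rel(L(-122,0,136),-18.4)
c=cam('wrist','wrist1.png'); c=cam('top'); cv2.imwrite('pics/top1z.png',cv2.resize(c['color'][170:340,270:430,::-1],None,fx=3.5,fy=3.5,interpolation=cv2.INTER_CUBIC))
c=cam('side'); cv2.imwrite('pics/side1z.png',cv2.resize(c['color'][130:330,230:430,::-1],None,fx=3,fy=3,interpolation=cv2.INTER_CUBIC))
E
```

```text
t: 2.58
eef_pos: [0.5208, -0.0129, 0.2108]
tool_rot: [-0.003, 0.988, -0.153, 0.005]
contact_force: [-1.1, -0.6, -0.4]
gripper_width: 0.328
t 2.58 local mm [-119.2   15.6  210.8] toolx az -17.64 toolz [ 0.011  0.004 -1.   ] F [-1.1 -0.6 -0.4] gw 0.328 q [ 0.37  0.39 -0.57  1.99  0.28  0.83 -0.66]
turn rad (tool) [-0.0074 -0.0094  0.0133]
shift m: now-axes [-0.0037  0.0161  0.0747]  after-turn axes [-0.0028  0.0156  0.0748]
```

View pics/wrist1.png

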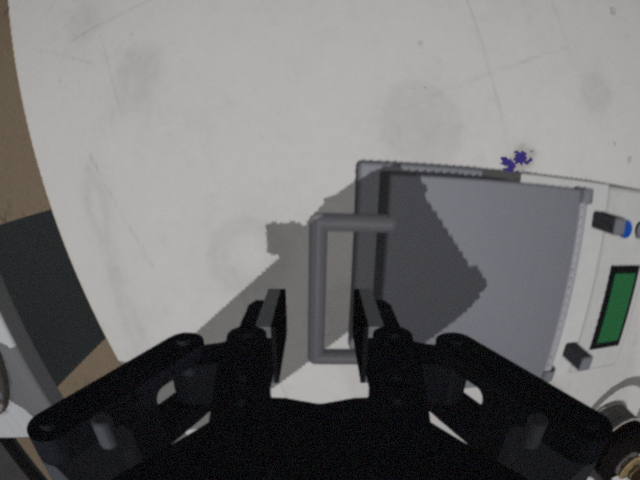

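View pics/side1z.png

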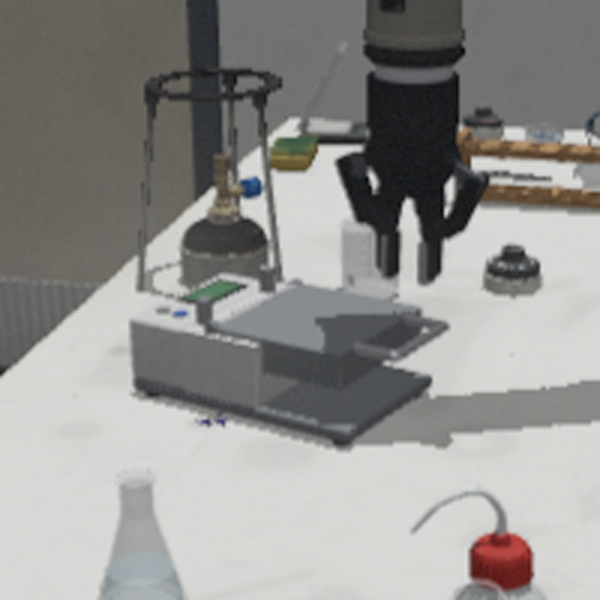

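The wrist view shows the bar (column 318) midway between the fingers (272 and 362), which agrees with the numbers. Next I centre along the bar, go down and grip.

```bash
python3 -m creep '[[[-0.007,-0.009,0.013,-0.0028,0.016,0.01,0.028],[0,0,0,0,0,0.03,0.028],[0,0,0,0,0,0.025,0.028],[0,0,0,0,0,0.01,0.028],[0,0,0,0,0,0,0.028]]]'
python3 -c "
from h import *
rel(L(-122,0,136),-18.4); cam('wrist','wrist2.png')"
```

```text
t: 3.15
eef_pos: [0.5178, -0.0394, 0.145]
tool_rot: [0.003, 0.986, -0.168, 0.01]
contact_force: [-0.4, -0.7, 0.4]
gripper_width: 0.327
t 3.15 local mm [-113.7  -10.5  145. ] toolx az -19.37 toolz [ 0.019 -0.008 -1.   ] F [-0.4 -0.7  0.4] gw 0.327 q [ 0.35  0.48 -0.5   2.04  0.37  0.69 -0.72]
turn rad (tool) [ 0.0019 -0.0203 -0.017 ]
shift m: now-axes [-0.0087 -0.0104  0.0088]  after-turn axes [-0.0083 -0.0105  0.009 ]
```

View pics/wrist2.png

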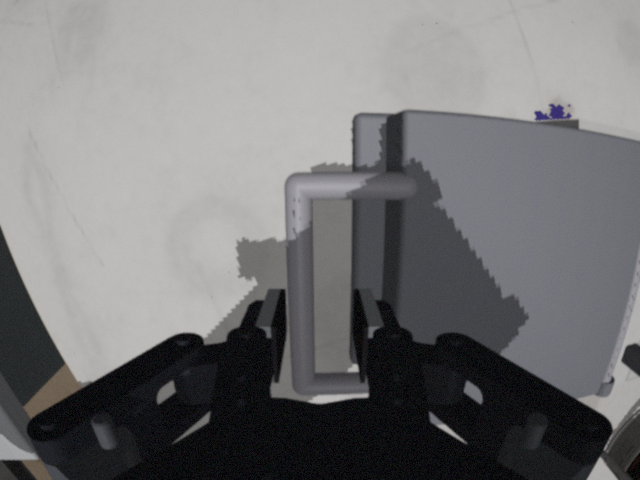

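The drift shows in the picture: the bar is at column 301 and the finger centre at 317. I'll correct that, lower and close.

```bash
python3 -m creep '[[[0.002,-0.02,-0.017,-0.0085,-0.0105,0.003,0.028],[0,0,0,0,0,0.006,0.028],[0,0,0,0,0,0,0.028]]]'
python3 -c "
from h import *
rel(L(-122,0,136),-18.4)"
```

```text
t: 3.45
eef_pos: [0.5146, -0.0272, 0.1394]
tool_rot: [-0.0, 0.987, -0.161, 0.002]
contact_force: [0.2, -0.4, -0.0]
gripper_width: 0.325
t 3.45 local mm [-120.6    0.   139.4] toolx az -18.49 toolz [ 0.004 -0.001 -1.   ] F [ 0.2 -0.4 -0. ] gw 0.325 q [ 0.34  0.49 -0.51  2.04  0.37  0.69 -0.73]
turn rad (tool) [-0.0007 -0.0038 -0.0015]
shift m: now-axes [-0.0015  0.      0.0034]  after-turn axes [-0.0014  0.      0.0034]
```

```bash
python3 -m creep '[[[0,-0.004,0,-0.0015,0,0.0035,0.028],[0,0,0,0,0,0,0.0],[0,0,0,0,0,0,0.0],[0,0,0,0,0,0,0.0],[0,0,0,0,0,0,0.0]]]' 25
python3 -c "
from h import *
rel(L(-122,0,136),-18.4)"
```

```text
t: 3.87
eef_pos: [0.5157, -0.0265, 0.1379]
tool_rot: [-0.001, 0.987, -0.16, 0.003]
contact_force: [0.2, 0.3, -1.1]
gripper_width: 0.103
t 3.87 local mm [-119.8    1.1  137.9] toolx az -18.46 toolz [ 0.006  0.001 -1.   ] F [ 0.2  0.3 -1.1] gw 0.103 q [ 0.34  0.5  -0.51  2.04  0.37  0.69 -0.73]
turn rad (tool) [-0.0024 -0.0055 -0.0011]
shift m: now-axes [-0.0023  0.0011  0.0019]  after-turn axes [-0.0022  0.0011  0.0019]
```

```bash
python3 -m creep '[[[0,0,0,0.001,0,-0.0206,0],[0,0,0,0.0037,0,-0.0203,0],[0,0,0,0.006,0,-0.0197,0],[0,0,0,0.0084,0,-0.0188,0],[0,0,0,0,0,0,0]]]' 30
python3 -c "
from h import *
t=.48
rel(L(52-172*np.cos(t),0,84+54+172*np.sin(t)),-18.4)"
```

```text
t: 4.28
eef_pos: [0.5353, -0.0332, 0.2203]
tool_rot: [-0.001, 0.987, -0.16, 0.004]
contact_force: [-0.4, -0.6, 0.0]
gripper_width: 0.105
t 4.28 local mm [-99.1   0.8 220.3] toolx az -18.46 toolz [ 0.008  0.001 -1.   ] F [-0.4 -0.6  0. ] gw 0.105 q [ 0.4   0.4  -0.56  1.94  0.28  0.86 -0.63]
turn rad (tool) [-0.0039 -0.0072 -0.001 ]
shift m: now-axes [-0.0015  0.0009  0.0029]  after-turn axes [-0.0015  0.0008  0.0029]
```

```bash
python3 -m creep '[[[0,-0.004,0,0.011,0,-0.0175,0],[0,-0.004,0,0.013,0,-0.016,0],[0,0,0,0.0148,0,-0.0144,0],[0,0,0,0.0164,0,-0.0125,0],[0,0,0,0.0178,0,-0.0104,0],[0,0,0,0.0189,0,-0.0082,0],[0,0,0,0,0,0,0]]]' 30
python3 -c "
from h import *
t=1.22
rel(L(52-172*np.cos(t),0,84+54+172*np.sin(t)),-18.4)"
```

```text
t: 4.87
eef_pos: [0.6196, -0.0618, 0.2998]
tool_rot: [-0.001, 0.987, -0.16, -0.006]
contact_force: [-0.5, -0.6, -0.7]
gripper_width: 0.1
t 4.87 local mm [-10.    0.3 299.8] toolx az -18.37 toolz [-0.012  0.005 -1.   ] F [-0.5 -0.6 -0.7] gw 0.100 q [ 0.41  0.46 -0.55  1.65  0.25  1.12 -0.53]
turn rad (tool) [-0.0006  0.0129  0.0005]
shift m: now-axes [0.0029 0.0003 0.0003]  after-turn axes [0.0029 0.0003 0.0003]
```

```bash
python3 -m creep '[[[0,0.006,0,0.0192,0,-0.0049,0],[0,0.006,0,0.0203,0,-0.0039,0],[0,0,0,0.0206,0,-0.0015,0],[0,0,0,0.0206,0,0.001,0],[0,0,0,0.0203,0,0.0035,0],[0,0,0,0.0165,0,0.0047,0],[0,0,0,0,0,0,0]]]' 30
python3 -c "
from h import *
t=1.9
rel(L(52-172*np.cos(t),0,84+54+172*np.sin(t)),-18.4)"
```

```text
t: 5.45
eef_pos: [0.7295, -0.0989, 0.3007]
tool_rot: [0.002, 0.987, -0.16, -0.003]
contact_force: [1.1, -0.6, 4.7]
gripper_width: 0.105
t 5.45 local mm [ 1.059e+02 -2.000e-01  3.007e+02] toolx az -18.37 toolz [-0.006 -0.004 -1.   ] F [ 1.1 -0.6  4.7] gw 0.105 q [ 0.36  0.63 -0.5   1.36  0.31  1.23 -0.49]
turn rad (tool) [0.0056 0.0042 0.0006]
shift m: now-axes [ 0.0017 -0.0002 -0.    ]  after-turn axes [ 0.0017 -0.0002 -0.    ]
```

Next I follow it the last 0.1 rad, then open.

```bash
python3 -m creep '[[[0,0.0,0,0.01,0,0.0035,0],[0,0,0,0.005,0,0.0025,0],[0,0,0,0,0,0,0],[0,0,0,0,0,0,0.05],[0,0,0,0,0,0,0.05],[0,0,0,0,0,0,0.05],[0,0,0,0,0,0,0.05]]]' 30
python3 - <<'E'
from h import *
t=2.0
rel(L(52-172*np.cos(t),0,84+54+172*np.sin(t)),-18.4)
c=cam('side'); cv2.imwrite('pics/side2z.png',cv2.resize(c['color'][130:330,230:430,::-1],None,fx=3,fy=3,interpolation=cv2.INTER_CUBIC))
E
```

```text
t: 6.03
eef_pos: [0.7418, -0.1022, 0.2911]
tool_rot: [0.003, 0.987, -0.159, -0.003]
contact_force: [0.1, -0.2, 0.2]
gripper_width: 0.587
t 6.03 local mm [118.7   0.6 291.1] toolx az -18.26 toolz [-0.008 -0.005 -1.   ] F [ 0.1 -0.2  0.2] gw 0.587 q [ 0.35  0.66 -0.49  1.33  0.32  1.24 -0.48]
turn rad (tool) [0.0067 0.006  0.0024]
shift m: now-axes [ 0.0049  0.0007 -0.0033]  after-turn axes [ 0.0049  0.0006 -0.0033]
```

View pics/side2z.png

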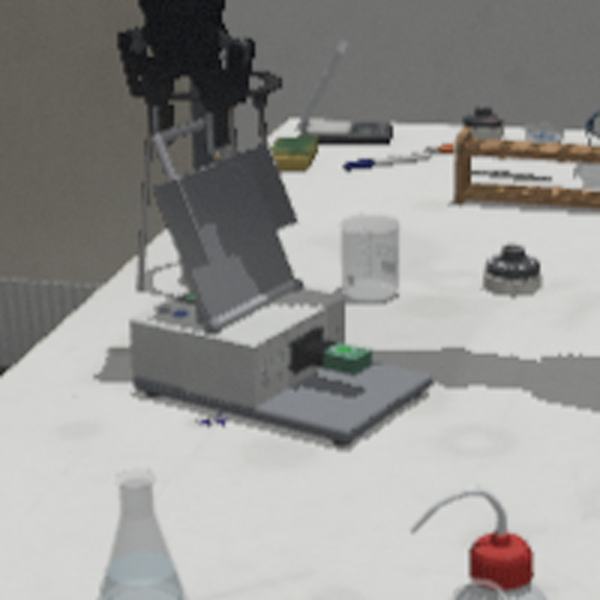

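The hood leans back open at about (225,230) and the green slide end shows at (348,358). I retreat up, then go back over the slide.

```bash
python3 -m creep '[[[0,0,0,0,0,-0.04,0.05],[0,0,0,0,0,-0.04,0.05],[0,0,0,-0.04,0,0,0.05],[0,0,0,-0.04,0,0,0.05],[0,0,0,-0.04,0,0,0.05],[0,0,0,-0.04,0,0,0.05],[0,0,-0.121,0,0,0.01,0.05],[0,0,-0.121,0,0,0.01,0.05],[0,0,-0.121,0,0,0.01,0.05],[0,0,-0.121,0,0,0.01,0.05],[0,0,-0.121,0,0,0.01,0.05],[0,0,-0.121,0,0,0.01,0.05],[0,0,-0.121,0,0,0.01,0.05],[0,0,-0.121,0,0,0.01,0.05],[0,0,-0.121,0,0,0.01,0.05],[0,0,-0.121,0,0,0.01,0.05],[0,0,-0.121,0,0,0.01,0.05],[0,0,-0.121,0,0,0.01,0.05],[0,0,-0.121,0,0,0.01,0.05],[0,0,0,0,0,0,0.05]]]' 30
python3 - <<'E'
from h import *
rel(L(-38,0,160),71.6)
c=cam('top'); cv2.imwrite('pics/top3z.png',cv2.resize(c['color'][170:340,270:430,::-1],None,fx=3.5,fy=3.5,interpolation=cv2.INTER_CUBIC))
cam('wrist','wrist3.png')
E
```

```text
t: 7.75
eef_pos: [0.5773, -0.0466, 0.2404]
tool_rot: [0.002, 0.794, 0.608, -0.005]
contact_force: [-0.1, -1.4, -0.6]
gripper_width: 0.586
t 7.75 local mm [-55.    1.4 240.4] toolx az 74.90 toolz [-0.005 -0.01  -1.   ] F [-0.1 -1.4 -0.6] gw 0.586 q [ 0.61  0.53 -0.86  1.81  0.47  1.03  0.87]
turn rad (tool) [-0.0024  0.011   0.0577]
shift m: now-axes [-0.0015  0.0171  0.0804]  after-turn axes [-0.0014  0.017   0.0804]
```

View pics/wrist3.png

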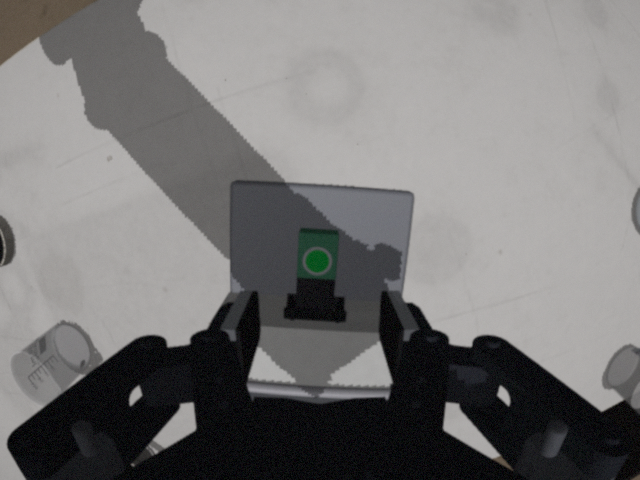

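View pics/top3z.png

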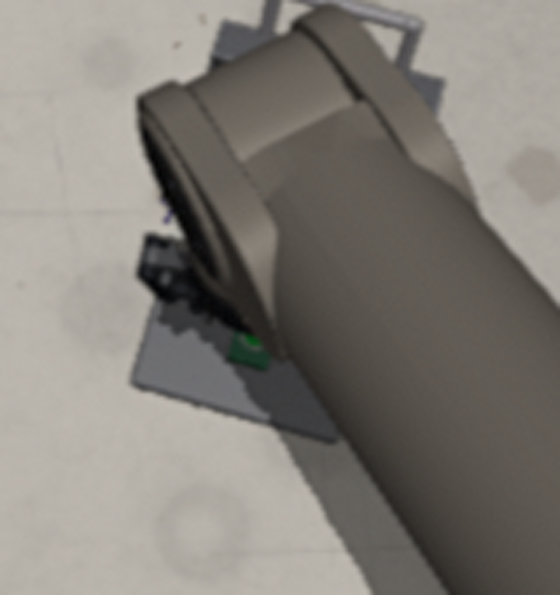

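The wrist view shows the green cap at columns 298–338 and rows 228–279, with the black funnel at rows 292–320. I'll cast these pixels to heights through the fisheye.

```bash
cat >> h.py <<'E'
def fray(c,uv,h):
    uv=np.asarray(uv,float)-[c['cx'],c['cy']]; r=np.linalg.norm(uv,axis=1); th=r/c['f']
    d=np.concatenate([uv/r[:,None]*np.sin(th)[:,None],np.cos(th)[:,None]],1)@c['R']; o=-c['R'].T@c['t']
    return o+d*((h-o[2])/d[:,2])[:,None]
E
python3 - <<'E'
from h import *
c=cam('wrist'); hsv=cv2.cvtColor(c['color'],cv2.COLOR_RGB2HSV)
m=((hsv[...,0]>45)&(hsv[...,0]<90)&(hsv[...,1]>90)).astype(np.uint8)
n,l,s,ce=cv2.connectedComponentsWithStats(m); i=1+np.argmax(s[1:,4]); print(s[i])
cn=max(cv2.findContours((l==i).astype(np.uint8),0,2)[0],key=cv2.contourArea)
b=cv2.boxPoints(cv2.minAreaRect(cn)); print(b.round(1))
for p in fray(c,b,.058): print('green',inv(p).round(1))
for p in fray(c,[(231,182),(413,192)],.02): print('deck corner',inv(p).round(1))
print('bright window', [inv(p).round(1) for p in fray(c,[(317,261)],.058)])
im=c['color'][200:340,260:400,::-1]; cv2.imwrite('pics/w3z.png',cv2.resize(im,None,fx=5,fy=5,interpolation=cv2.INTER_CUBIC)[:600])
E
```

```text
[ 297  228   41   51 1077]
[[296.1 277.7]
 [298.9 227.1]
 [337.4 229.2]
 [334.6 279.9]]
green [-25.9 -14.5  58. ]
green [-63.8 -13.8  58. ]
green [-63.7  13.3  58. ]
green [-25.8  13.6  58. ]
deck corner [-90.2 -72.4  20. ]
deck corner [-89.7  74.5  20. ]
bright window [array([-39.5,   0.1,  58. ])]
```

View pics/w3z.png

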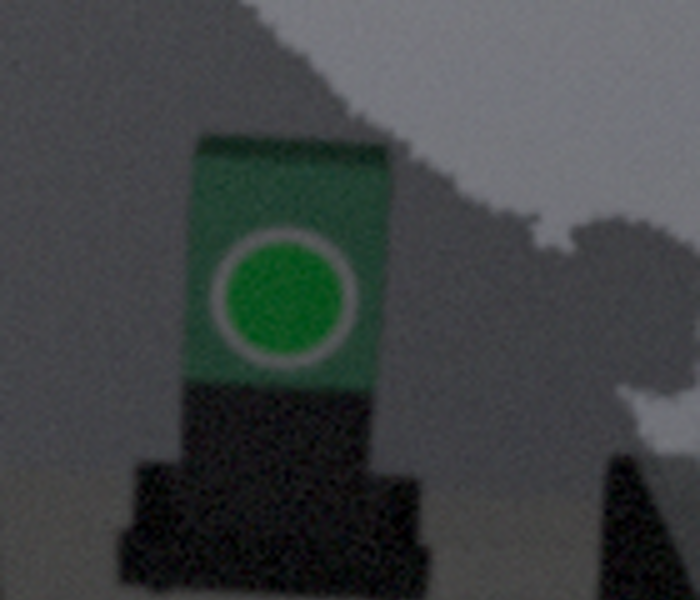

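```bash
python3 -m creep '[[[0,0.011,0.058,0,0.015,0.01,0.05],[0,0,0,0,0,0.035,0.05],[0,0,0,0,0,0.035,0.05],[0,0,0,0,0,0.01,0.05],[0,0,0,0,0,0,0.05]]]' 30
python3 - <<'E'
from h import *
rel(L(-40,0,102),71.6)
cam('wrist','wrist4.png')
E
```

```text
t: 8.32
eef_pos: [0.5987, -0.0498, 0.1576]
tool_rot: [0.005, 0.819, 0.574, 0.006]
contact_force: [0.1, 0.9, 0.6]
gripper_width: 0.589
t 8.32 local mm [-33.6   5.1 157.6] toolx az 70.09 toolz [ 0.015 -0.002 -1.   ] F [0.1 0.9 0.6] gw 0.589 q [ 0.54  0.65 -0.76  1.83  0.57  0.89  0.73]
turn rad (tool) [ 0.0146 -0.0031 -0.0264]
shift m: now-axes [-0.0055 -0.0071  0.0554]  after-turn axes [-0.0051 -0.0064  0.0556]
```

View pics/wrist4.png

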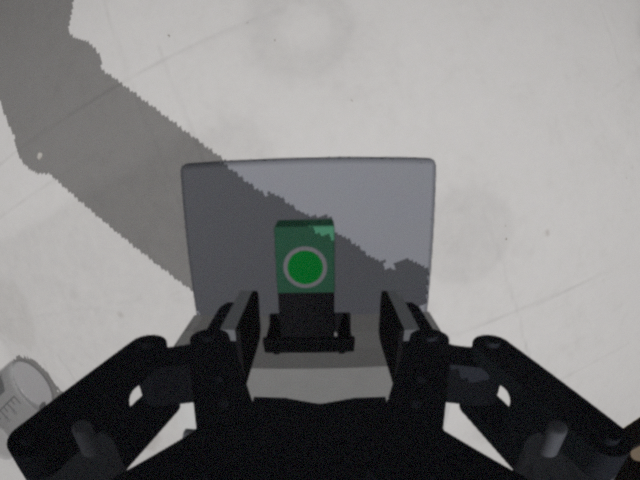

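The slide is between the fingers, slightly left of centre, as the numbers say. I correct and descend more slowly.

```bash
python3 -m creep '[[[0.0145,-0.003,-0.026,-0.005,-0.0065,0.005,0.05],[0,0,0,0,0,0.01,0.05],[0,0,0,0,0,0.01,0.05],[0,0,0,0,0,0.005,0.05],[0,0,0,0,0,0,0.05]]]' 30
python3 - <<'E'
from h import *
rel(L(-40,0,102),71.6)
E
```

```text
t: 8.78
eef_pos: [0.5956, -0.0514, 0.1342]
tool_rot: [0.004, 0.812, 0.583, 0.005]
contact_force: [-0.2, -0.2, -0.7]
gripper_width: 0.587
t 8.78 local mm [-36.1   2.7 134.2] toolx az 71.37 toolz [ 0.012 -0.001 -1.   ] F [-0.2 -0.2 -0.7] gw 0.587 q [ 0.53  0.68 -0.75  1.84  0.6   0.85  0.73]
turn rad (tool) [ 0.0117 -0.0029 -0.004 ]
shift m: now-axes [-0.0028 -0.0042  0.0322]  after-turn axes [-0.0027 -0.0039  0.0322]
```

```bash
python3 -m creep '[[[0.012,-0.003,-0.004,-0.003,-0.004,0.008,0.05],[0,0,0,0,0,0.008,0.05],[0.003,0,0,0,-0.001,0.008,0.05],[0.003,0,0,0,-0.001,0.006,0.05],[0,0,0,0,0,0,0.05]]]' 30
python3 - <<'E'
from h import *
rel(L(-40,0,102),71.6)
E
```

```text
t: 9.2
eef_pos: [0.5893, -0.0521, 0.1021]
tool_rot: [-0.003, 0.811, 0.585, -0.002]
contact_force: [0.3, -1.0, -0.4]
gripper_width: 0.583
t 9.20 local mm [-41.9  -0.  102.1] toolx az 71.56 toolz [-0.006  0.002 -1.   ] F [ 0.3 -1.  -0.4] gw 0.583 q [ 0.51  0.72 -0.72  1.86  0.63  0.82  0.71]
turn rad (tool) [-0.0062 -0.0001 -0.0007]
shift m: now-axes [0.     0.0019 0.0001]  after-turn axes [0.     0.0019 0.0001]
```

```bash
python3 -m creep '[[[-0.006,0,0,0,0,0,0.02],[0,0,0,0,0,0,0.01],[0,0,0,0,0,0,0.0],[0,0,0,0,0,0,0.0],[0,0,0,0,0,0,0]]]' 40
python3 - <<'E'
from h import *
rel(L(-40,0,102),71.6); print(get_obs()['torque'])
cam('wrist','wrist5.png')
E
```

```text
t: 9.62
eef_pos: [0.5887, -0.0526, 0.1017]
tool_rot: [-0.0, 0.811, 0.584, -0.001]
contact_force: [-1.5, -0.9, 0.6]
gripper_width: 0.317
t 9.62 local mm [-42.2  -0.7 101.7] toolx az 71.52 toolz [-0.001 -0.001 -1.   ] F [-1.5 -0.9  0.6] gw 0.317 q [ 0.51  0.72 -0.72  1.86  0.64  0.81  0.7 ]
turn rad (tool) [-0.001   0.0013 -0.0014]
shift m: now-axes [ 0.0007  0.0022 -0.0003]  after-turn axes [ 0.0007  0.0022 -0.0003]
[-0.01241169  0.11108091  0.01629052]
```

View pics/wrist5.png

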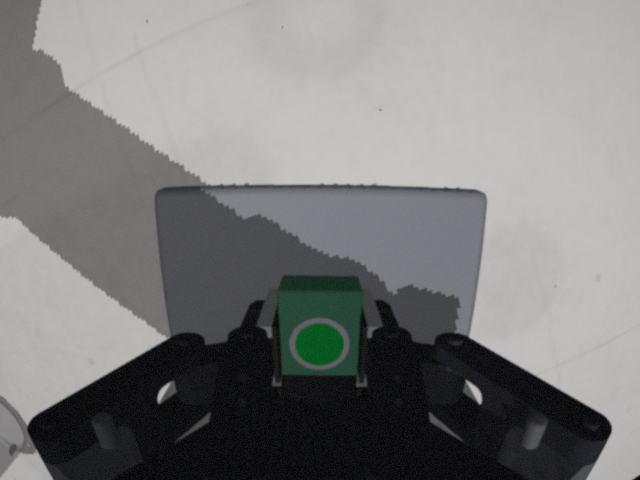

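Gripped (opening about 27 mm), no side forces. I pull out along -tool y.

```bash
python3 -m creep '[[[0,0,0,0,-0.008,0,0],[0,0,0,0,-0.015,0,0],[0,0,0,0,-0.02,0,0],[0,0,0,0,-0.02,0,0],[0,0,0,0,0,0,0]]]' 60
python3 - <<'E'
from h import *
rel(L(-140,-.7,102),71.6)
cam('wrist','wrist6.png')
E
```

```text
t: 10.08
eef_pos: [0.5311, -0.0325, 0.1028]
tool_rot: [0.003, 0.812, 0.583, 0.004]
contact_force: [-0.9, 0.6, -2.1]
gripper_width: 0.317
t 10.08 local mm [-103.3    0.2  102.8] toolx az 71.36 toolz [ 0.01   0.001 -1.   ] F [-0.9  0.6 -2.1] gw 0.317 q [ 0.51  0.64 -0.73  2.01  0.65  0.72  0.63]
turn rad (tool) [ 0.009  -0.0037 -0.0042]
shift m: now-axes [-0.001  -0.0367  0.0005]  after-turn axes [-0.0009 -0.0367  0.0008]
```

View pics/wrist6.png

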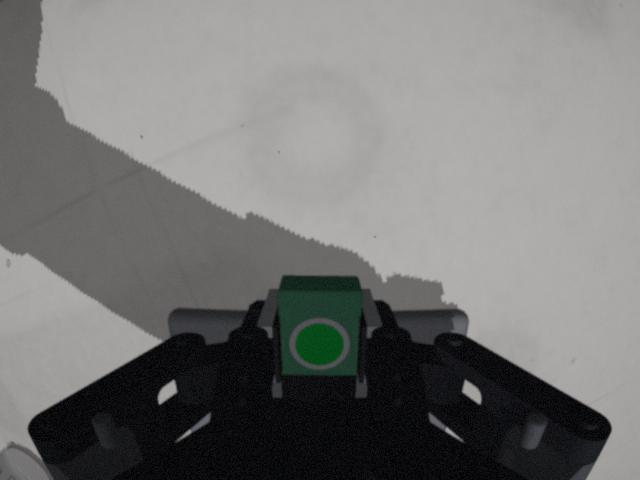

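```bash
python3 -m creep '[[[0.009,-0.003,-0.004,-0.001,-0.015,0,0],[0,0,0,0,-0.015,0,0],[0,0,0,0,-0.009,0,0],[0,0,0,0,0,0,0]]]' 60
python3 - <<'E'
from h import *
rel(L(-143,-.7,105),71.6)
E
```

```text
t: 10.47
eef_pos: [0.4988, -0.0217, 0.1038]
tool_rot: [0.001, 0.811, 0.584, 0.004]
contact_force: [-0.2, 0.2, -0.9]
gripper_width: 0.315
t 10.47 local mm [-137.3    0.3  103.8] toolx az 71.54 toolz [ 0.008  0.002 -1.   ] F [-0.2  0.2 -0.9] gw 0.315 q [ 0.51  0.6  -0.74  2.08  0.65  0.69  0.59]
turn rad (tool) [ 0.0066 -0.0041 -0.0011]
shift m: now-axes [-0.001  -0.0057 -0.0012]  after-turn axes [-0.001  -0.0057 -0.0012]
```

```bash
python3 -m creep '[[[0.006,-0.004,0,-0.001,-0.006,-0.005,0],[0,0,0.06,0,0,-0.01,0],[0,0,0.121,0,0,0,0],[0,0,0.121,0,0,0,0],[0,0,0.121,0,0,0,0],[0,0,0.121,0,0,0,0],[0,0,0.121,0,0,0,0],[0,0,0.121,0,0,0,0],[0,0,0.121,0,0,0,0],[0,0,0.121,0,0,0,0],[0,0,0.121,0,0,0,0],[0,0,0.121,0,0,0,0],[0,0,0.121,0,0,0,0],[0,0,0.121,0,0,0,0],[0,0,0.06,0,0,0,0],[0,0,0,0,0,0,0]]]' 60
python3 - <<'E'
from h import *
rel(L(-55,45,110),-18.4)
c=cam('top'); cv2.imwrite('pics/top7z.png',cv2.resize(c['color'][170:340,270:430,::-1],None,fx=3.5,fy=3.5,interpolation=cv2.INTER_CUBIC))
cam('wrist','wrist7.png')
E
```

```text
t: 11.8
eef_pos: [0.5072, -0.0215, 0.1283]
tool_rot: [-0.004, 0.982, -0.189, 0.007]
contact_force: [-1.0, -0.8, -1.3]
gripper_width: 0.316
t 11.80 local mm [-129.4    3.1  128.3] toolx az -21.82 toolz [ 0.015  0.005 -1.   ] F [-1.  -0.8 -1.3] gw 0.316 q [ 0.23  0.48 -0.38  2.08  0.29  0.62 -0.73]
turn rad (tool) [-0.0096 -0.0128 -0.0597]
shift m: now-axes [ 0.0715 -0.0461  0.0196]  after-turn axes [ 0.0744 -0.0419  0.0183]
```

View pics/wrist7.png

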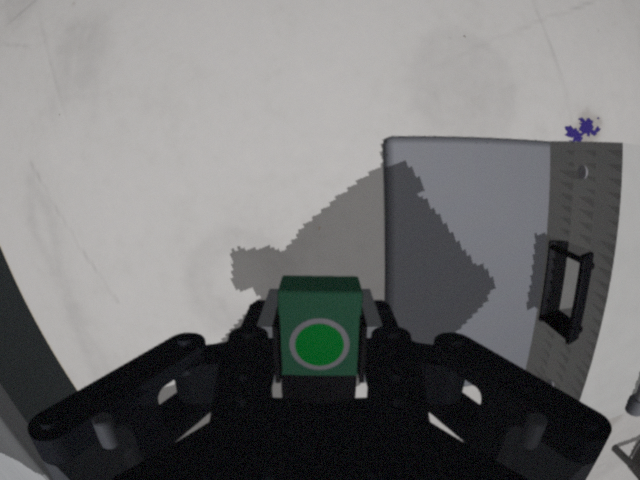

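View pics/top7z.png

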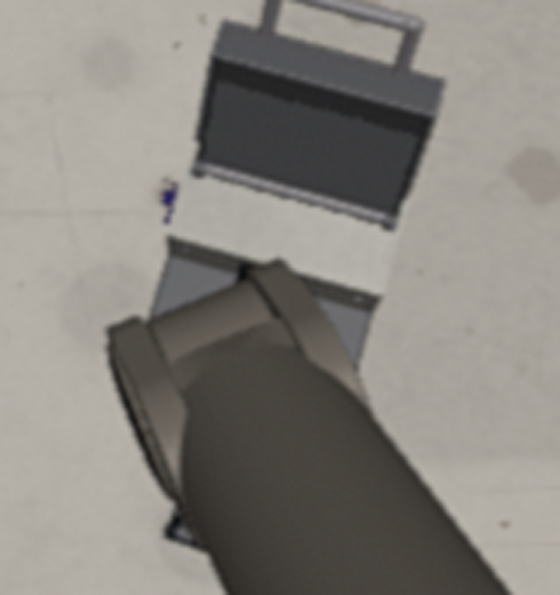

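The slide is out and lies crosswise, with red toward -y. The hood is still open, and I can see the empty slot at (567,290). I carry it over the deck.

```bash
python3 -m creep '[[[-0.01,-0.013,-0.06,0,0,0,0],[0,0,0,0.015,-0.009,0.003,0],[0,0,0,0.015,-0.009,0.003,0],[0,0,0,0.015,-0.009,0.003,0],[0,0,0,0.015,-0.009,0.003,0],[0,0,0,0.013,-0.009,0.003,0],[0,0,0,0,0,0,0]]]' 60
python3 - <<'E'
from h import *
rel(L(-55,48,82),-18.4)
E
```

```text
t: 12.48
eef_pos: [0.5941, -0.0013, 0.1131]
tool_rot: [-0.0, 0.989, -0.149, -0.001]
contact_force: [-0.0, 1.1, 0.1]
gripper_width: 0.319
t 12.48 local mm [-53.4  49.7 113.1] toolx az -17.10 toolz [-0.001  0.    -1.   ] F [-0.   1.1  0.1] gw 0.319 q [ 0.18  0.61 -0.38  1.87  0.33  0.72 -0.68]
turn rad (tool) [0.0002 0.0015 0.0226]
shift m: now-axes [-0.0016  0.0017  0.0311]  after-turn axes [-0.0016  0.0017  0.0311]
```

```bash
python3 -m creep '[[[0,0,0.022,-0.0015,0.0015,0.008,0],[0,0,0,0,0,0.01,0],[0,0,0,0,0,0.007,0],[0,0,0,0,0,0.003,0],[0,0,0,0,0,0,0]]]' 60
python3 - <<'E'
from h import *
rel(L(-55,48,80),-18.4)
E
```

```text
t: 12.9
eef_pos: [0.5924, -0.0023, 0.0936]
tool_rot: [0.001, 0.987, -0.159, 0.001]
contact_force: [0.7, -0.0, -1.1]
gripper_width: 0.317
t 12.90 local mm [-54.6  48.2  93.6] toolx az -18.33 toolz [ 0.002 -0.003 -1.   ] F [ 0.7 -0.  -1.1] gw 0.317 q [ 0.17  0.64 -0.36  1.88  0.34  0.68 -0.72]
turn rad (tool) [ 0.0025 -0.0025  0.0013]
shift m: now-axes [-0.0004  0.0002  0.0136]  after-turn axes [-0.0004  0.0002  0.0136]
```

```bash
python3 -m creep '[[[0.002,-0.002,0,0,0,0.006,0],[0,0,0,0,0,0.006,0],[0,0,0,0,0,0.003,0],[0,0,0,0,0,0,0]]]' 60
python3 - <<'E'
from h import *
rel(L(-55,48,80),-18.4)
E
```

```text
t: 13.23
eef_pos: [0.592, -0.0021, 0.0937]
tool_rot: [0.003, 0.987, -0.159, 0.003]
contact_force: [-0.5, -0.5, -0.4]
gripper_width: 0.315
t 13.23 local mm [-55.1  48.2  93.7] toolx az -18.28 toolz [ 0.005 -0.007 -1.   ] F [-0.5 -0.5 -0.4] gw 0.315 q [ 0.16  0.64 -0.35  1.89  0.35  0.68 -0.72]
turn rad (tool) [ 0.0053 -0.0069  0.0021]
shift m: now-axes [-0.      0.0002  0.0137]  after-turn axes [0.0001 0.0002 0.0137]
```

Run:
```python
from h import *
o=get_obs(); print(o['joint_torque'].round(1),o['torque'])
c=cam('side'); cv2.imwrite('pics/side8z.png',cv2.resize(c['color'][130:330,230:430,::-1],None,fx=3,fy=3,interpolation=cv2.INTER_CUBIC))
cam('wrist','wrist8.png')
```

```text
[ -0.2 -60.   -4.9 -19.4   0.    0.2  -0. ] [0.0538195  0.00630597 0.03131472]
```

View pics/side8z.png

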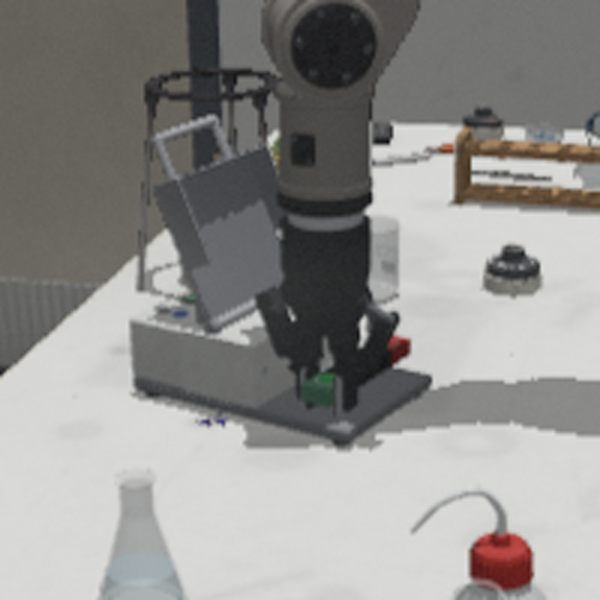

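View pics/wrist8.png

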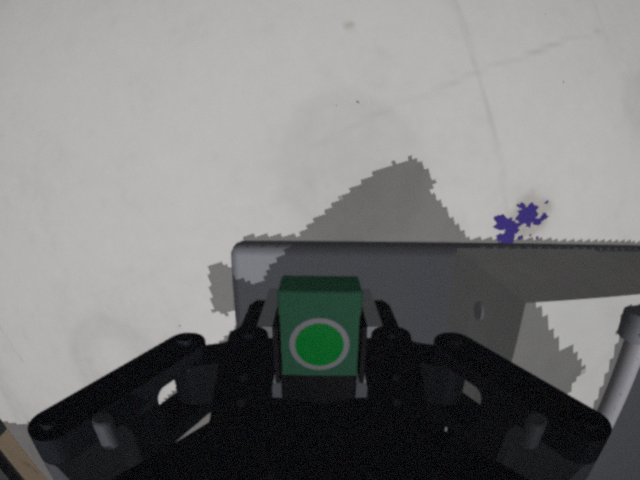

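The picture and the numbers agree: the fingertips (TCP−73 mm, so 20.7 mm) stand on the deck, with the slide still 13 mm above it. So I'll lay it with the gripped end overhanging the deck's left edge, which leaves room for the fingertips beside the deck.

```bash
python3 -m creep '[[[0.005,-0.007,0.002,0,0,-0.008,0],[0,0,0,0,-0.015,0,0],[0,0,0,0,-0.017,0,0],[0,0,0,0,-0.016,0,0],[0,0,0,0,0,0,0],[0,0,0,0,0,0,0]]]' 60
python3 - <<'E'
from h import *
rel(L(-54,97,82),-18.4)
c=cam('side'); cv2.imwrite('pics/side9z.png',cv2.resize(c['color'][130:330,230:430,::-1],None,fx=3,fy=3,interpolation=cv2.INTER_CUBIC))
E
```

```text
t: 13.83
eef_pos: [0.6056, 0.0473, 0.097]
tool_rot: [-0.0, 0.987, -0.16, -0.004]
contact_force: [0.3, -0.2, -0.0]
gripper_width: 0.316
t 13.83 local mm [-57.8  99.5  97. ] toolx az -18.45 toolz [-0.009  0.002 -1.   ] F [ 0.3 -0.2 -0. ] gw 0.316 q [ 0.09  0.66 -0.36  1.84  0.33  0.72 -0.78]
turn rad (tool) [ 0.0011  0.0086 -0.0009]
shift m: now-axes [0.0039 0.0024 0.015 ]  after-turn axes [0.0038 0.0025 0.015 ]
```

View pics/side9z.png

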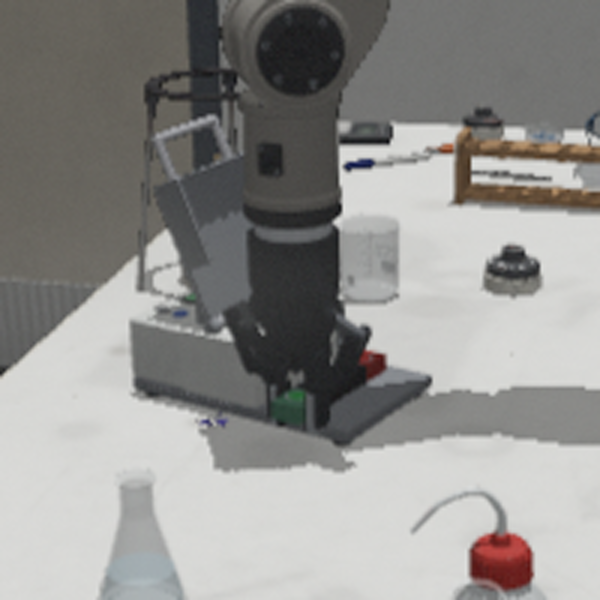

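```bash
python3 -m creep '[[[0,0.008,0,0.003,0,0.005,0],[0,0,0,0,0,0.006,0],[0,0,0,0,0,0.005,0],[0,0,0,0,0,0.003,0],[0,0,0,0,0,0,0]]]' 60
python3 - <<'E'
from h import *
rel(L(-54,99,80),-18.4)
E
```

```text
t: 14.3
eef_pos: [0.6087, 0.0464, 0.0778]
tool_rot: [0.0, 0.987, -0.161, 0.0]
contact_force: [-1.3, 0.7, 4.4]
gripper_width: 0.315
t 14.30 local mm [-54.5  99.5  77.8] toolx az -18.52 toolz [ 0.    -0.001 -1.   ] F [-1.3  0.7  4.4] gw 0.315 q [ 0.08  0.68 -0.35  1.84  0.35  0.68 -0.8 ]
turn rad (tool) [ 0.0008 -0.0004 -0.0021]
shift m: now-axes [ 0.0005  0.0005 -0.0022]  after-turn axes [ 0.0005  0.0005 -0.0022]
```

Contact is felt (4.4 N upward). I release and lift.

```bash
python3 -m creep '[[[0,0,0,0,0,0,0.035],[0,0,0,0,0,0,0.05],[0,0,0,0,0,0,0.05],[0,0,0,0,0,-0.005,0.05],[0,0,0,0,0,-0.03,0.05],[0,0,0,0,0,-0.03,0.05],[0,0,0,0,0,-0.03,0.05],[0,0,0,0,0,0,0.05]]]' 30
python3 - <<'E'
from h import *
rel(L(-54,20,160),-18.4)
cam('wrist','wrist10.png')
E
```

```text
t: 14.97
eef_pos: [0.6065, 0.0431, 0.1727]
tool_rot: [0.002, 0.987, -0.163, -0.004]
contact_force: [1.8, 0.6, 0.1]
gripper_width: 0.586
t 14.97 local mm [-55.6  95.7 172.7] toolx az -18.71 toolz [-0.009 -0.003 -1.   ] F [1.8 0.6 0.1] gw 0.586 q [ 0.13  0.55 -0.4   1.8   0.28  0.85 -0.74]
turn rad (tool) [ 0.0059  0.0071 -0.0054]
shift m: now-axes [0.0021 0.0757 0.0131]  after-turn axes [0.0016 0.0757 0.0127]
```

View pics/wrist10.png

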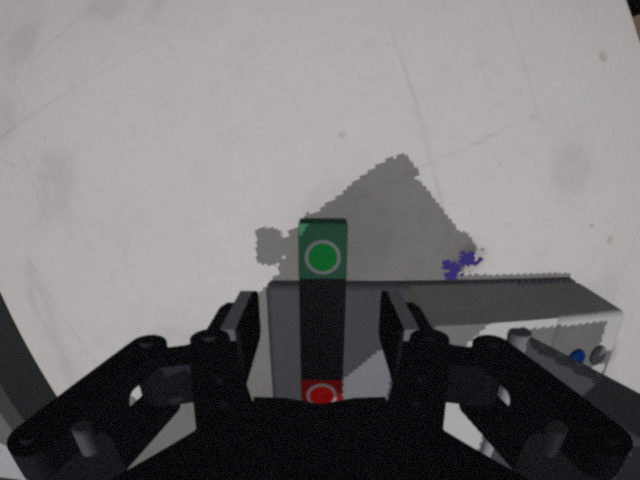

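The slide lies level on the deck, green overhanging: green cap at (323,250), red at (321,392). I'll measure it.

Run:
```python
from h import *
c=cam('wrist')
P=fray(c,[(299,221),(347,221),(302,378),(342,378),(323,257),(322,394)],.036)
for n,p in zip(['gL','gR','redL','redR','gwin','rwin'],P): print(n,inv(p).round(1))
```

```text
gL [-68.4 120.   36. ]
gR [-41.3 119.9  36. ]
redL [-69.   14.2  36. ]
redR [-42.3  14.2  36. ]
gwin [-54.9  98.8  36. ]
rwin [-55.6   0.5  36. ]
```

```bash
python3 -m creep '[[[0.006,0.007,-0.005,0.001,0.015,0,0.05],[0,0,0,0,0.025,0,0.05],[0,0,0,0,0.025,0,0.05],[0,0,0,0,0.022,0.005,0.05],[0,0,0,0,0,0.015,0.05],[0,0,0,0,0,0.015,0.05],[0,0,0,0,0,0,0.05],[0,0,0,0,0,0,0.05]]]' 30
python3 - <<'E'
from h import *
rel(L(-55.2,7,95),-18.4)
cam('wrist','wrist11.png')
E
```

```text
t: 15.73
eef_pos: [0.5702, -0.0453, 0.1238]
tool_rot: [0.002, 0.987, -0.16, -0.01]
contact_force: [-0.6, 0.5, 0.5]
gripper_width: 0.586
t 15.73 local mm [-62.1   0.4 123.8] toolx az -18.40 toolz [-0.019 -0.001 -1.   ] F [-0.6  0.5  0.5] gw 0.586 q [ 0.26  0.58 -0.38  1.91  0.3   0.73 -0.61]
turn rad (tool) [0.007  0.0182 0.0001]
shift m: now-axes [ 0.0074 -0.0068  0.0286]  after-turn axes [ 0.0069 -0.0066  0.0288]
```

View pics/wrist11.png

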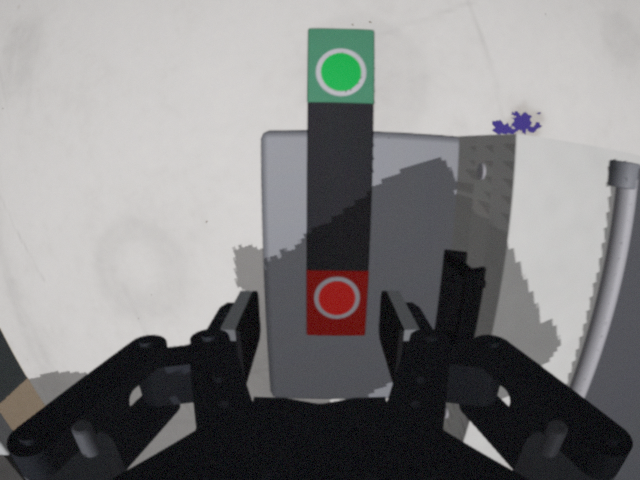

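The picture agrees: the slide is at column 337 and the finger centre at 318, so it needs +x. I correct and go down.

```bash
python3 -m creep '[[[0.007,0.018,0,0.007,-0.0065,0.004,0.05],[0,0,0,0,0,0.01,0.05],[0,0,0,0,0,0.007,0.05],[0,0,0,0,0,0,0.05]]]' 30
python3 - <<'E'
from h import *
rel(L(-55.2,7,95),-18.4)
c=cam('wrist')
hsv=cv2.cvtColor(c['color'],cv2.COLOR_RGB2HSV)
m=(((hsv[...,0]<10)|(hsv[...,0]>170))&(hsv[...,1]>120)).astype(np.uint8)
n,l,s,ce=cv2.connectedComponentsWithStats(m); i=1+np.argmax(s[1:,4]); x,y,w,h,a=s[i]; print(s[i])
for p in fray(c,[(x,y+h/2),(x+w,y+h/2),(x+w/2,y+h),(x+w/2,y)],.036): print(inv(p).round(1))
E
```

```text
t: 16.12
eef_pos: [0.5808, -0.0389, 0.1019]
tool_rot: [-0.001, 0.987, -0.159, 0.002]
contact_force: [-0.0, -0.7, 0.1]
gripper_width: 0.585
t 16.12 local mm [-54.1   9.8 101.9] toolx az -18.25 toolz [ 0.004  0.001 -1.   ] F [-0.  -0.7  0.1] gw 0.585 q [ 0.24  0.61 -0.36  1.91  0.33  0.68 -0.64]
turn rad (tool) [-0.0023 -0.0035  0.0026]
shift m: now-axes [-0.0011  0.0028  0.0069]  after-turn axes [-0.0011  0.0028  0.0069]
[ 281  310   70   69 2671]
[-69.3  -3.6  36. ]
[-39.7  -3.5  36. ]
[-54.5 -21.4  36. ]
[-54.5  12.7  36. ]
```

```bash
python3 -m creep '[[[-0.002,-0.003,0.002,-0.0006,0.0025,0.005,0.05],[0,0,0,0,0,0.002,0.05],[0,0,0,0,0,0,0.05],[0,0,0,0,0,0,0.02],[0,0,0,0,0,0,0.0],[0,0,0,0,0,0,0.0],[0,0,0,0,0,0,0.0]]]' 60
python3 - <<'E'
from h import *
rel(L(-55.2,7,95),-18.4)
E
```

```text
t: 16.75
eef_pos: [0.5798, -0.0407, 0.096]
tool_rot: [-0.0, 0.987, -0.159, 0.001]
contact_force: [0.2, 0.5, -0.9]
gripper_width: 0.308
t 16.75 local mm [-54.4   7.8  96. ] toolx az -18.33 toolz [ 0.001 -0.    -1.   ] F [ 0.2  0.5 -0.9] gw 0.308 q [ 0.23  0.62 -0.36  1.91  0.33  0.67 -0.64]
turn rad (tool) [-0.0004 -0.0014  0.0012]
shift m: now-axes [-0.0008  0.0008  0.001 ]  after-turn axes [-0.0008  0.0008  0.001 ]
```

Gripped again, near the red end. I lift, back off and turn another quarter.

```bash
python3 -m creep '[[[0,0,0,0,0,-0.01,0],[0,0,0,0,0,-0.018,0],[0,0,0,-0.022,0.001,0,0],[0,0,0,-0.024,0.002,0,0],[0,0,0,-0.024,0.002,0,0],[0,0,0,-0.02,0.002,0,0],[0,0,0,0,0,0,0],[0,0,0,0,0,0,0]]]' 80
python3 - <<'E'
from h import *
rel(L(-146,0,122),-18.4)
E
```

```text
t: 17.42
eef_pos: [0.4911, -0.0192, 0.1296]
tool_rot: [-0.0, 0.987, -0.16, 0.004]
contact_force: [0.9, 0.9, -1.0]
gripper_width: 0.298
t 17.42 local mm [-145.4    0.2  129.6] toolx az -18.43 toolz [ 0.008 -0.001 -1.   ] F [ 0.9  0.9 -1. ] gw 0.298 q [ 0.24  0.46 -0.39  2.11  0.3   0.62 -0.69]
turn rad (tool) [-0.0015 -0.0076 -0.0006]
shift m: now-axes [-0.0006  0.0003  0.0076]  after-turn axes [-0.0006  0.0002  0.0076]
```

```bash
python3 -m creep '[[[-0.001,-0.007,0.06,0,0,0,0],[0,0,0.121,0,0,0,0],[0,0,0.121,0,0,0,0],[0,0,0.121,0,0,0,0],[0,0,0.121,0,0,0,0],[0,0,0.121,0,0,0,0],[0,0,0.121,0,0,0,0],[0,0,0.121,0,0,0,0],[0,0,0.121,0,0,0,0],[0,0,0.121,0,0,0,0],[0,0,0.121,0,0,0,0],[0,0,0.121,0,0,0,0],[0,0,0.08,0,0,0,0],[0,0,0.04,0,0,0,0],[0,0,0,0,0,0,0]]]' 80
python3 - <<'E'
from h import *
rel(L(-146,-.7,120),-108.4)
cam('wrist','wrist12.png')
c=cam('top'); cv2.imwrite('pics/top12z.png',cv2.resize(c['color'][170:340,270:430,::-1],None,fx=3.5,fy=3.5,interpolation=cv2.INTER_CUBIC))
E
```

```text
t: 18.67
eef_pos: [0.5093, -0.0207, 0.1378]
tool_rot: [0.01, -0.586, 0.81, -0.005]
contact_force: [0.1, 0.1, -0.4]
gripper_width: 0.297
t 18.67 local mm [-127.7    4.5  137.8] toolx az -108.24 toolz [ 0.021  0.003 -1.   ] F [ 0.1  0.1 -0.4] gw 0.297 q [-0.08  0.44 -0.    2.09 -0.    0.59 -1.97]
turn rad (tool) [-0.0193  0.0095  0.0027]
shift m: now-axes [0.0053 0.0187 0.0174]  after-turn axes [0.0052 0.0183 0.0178]
```

View pics/wrist12.png

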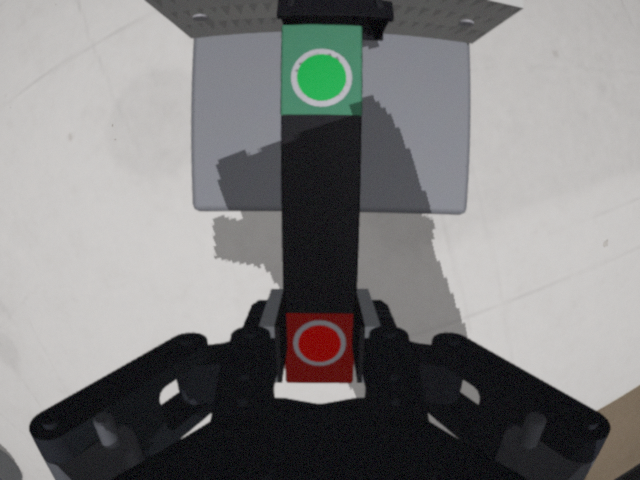

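View pics/top12z.png

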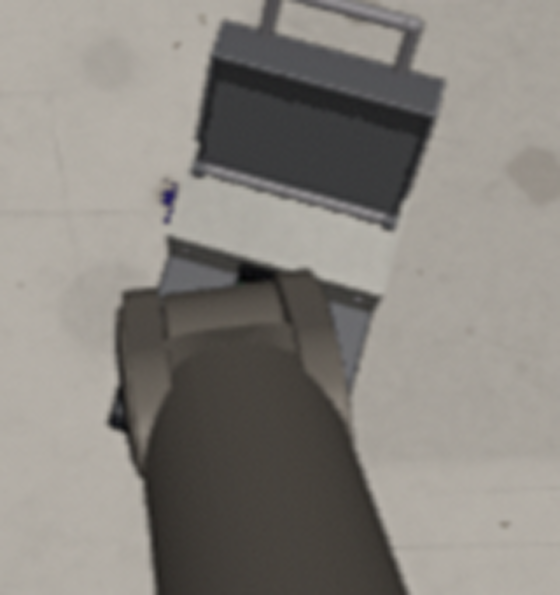

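Green now points at the slot and red to the outside. The gripper has drifted to x −128, y +4.5 and z 138, so I correct to x −140, y −0.7, z 119 before entering.

```bash
python3 -m creep '[[[-0.019,0.009,0.003,0.005,0.014,0.003,0],[0,0,0,0,0,0.008,0],[0,0,0,0,0,0.005,0],[0,0,0,0,0,0,0]]]' 80
python3 - <<'E'
from h import *
rel(L(-140,-.7,119),-108.4)
E
```

```text
t: 19.1
eef_pos: [0.4931, -0.0214, 0.1202]
tool_rot: [-0.0, -0.587, 0.809, 0.001]
contact_force: [0.6, 0.7, -1.3]
gripper_width: 0.299
t 19.10 local mm [-142.8   -1.3  120.2] toolx az -108.06 toolz [-0.001  0.001 -1.   ] F [ 0.6  0.7 -1.3] gw 0.299 q [-0.08  0.45 -0.    2.12  0.    0.57 -1.97]
turn rad (tool) [0.0015 0.0001 0.006 ]
shift m: now-axes [-0.0006 -0.0029  0.0012]  after-turn axes [-0.0006 -0.0028  0.0012]
```

Run:
```python
from h import *
c=cam('wrist','wrist13.png')
cv2.imwrite('pics/w13z.png',cv2.resize(c['color'][0:130,230:430,::-1],None,fx=4,fy=4,interpolation=cv2.INTER_CUBIC))
```

```text
(no output)
```

View pics/w13z.png

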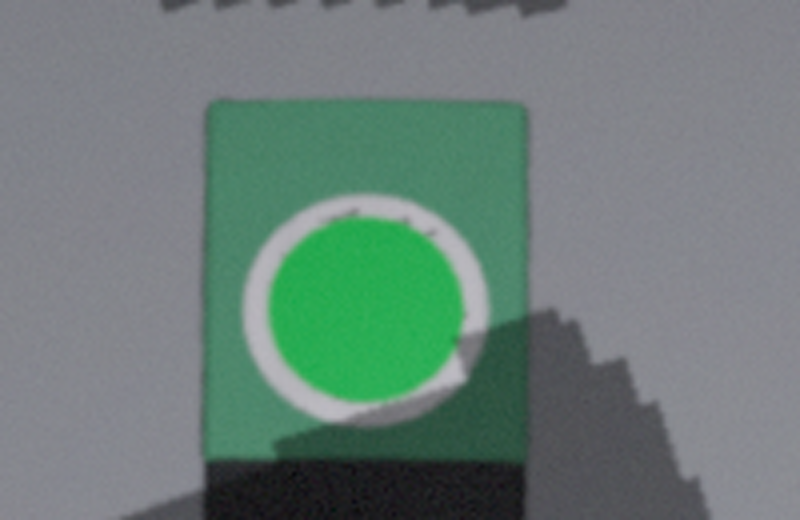

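Run:
```python
from h import *
c=cam('wrist'); hsv=cv2.cvtColor(c['color'],cv2.COLOR_RGB2HSV)
for n,m in (('g',(hsv[...,0]>45)&(hsv[...,0]<90)&(hsv[...,1]>90)),('r',((hsv[...,0]<10)|(hsv[...,0]>170))&(hsv[...,1]>120))):
    k,l,s,ce=cv2.connectedComponentsWithStats(m.astype(np.uint8)); i=1+np.argmax(s[1:,4]); x,y,w,h,a=s[i]; print(n,s[i])
    for p in fray(c,[(x,y+h/2),(x+w-1,y+h/2),(x+w/2,y),(x+w/2,y+h)],.060): print(inv(p).round(1))
```

```text
g [ 281   25   81   91 4036]
[-48.3  13.5  60. ]
[-48.1 -14.5  60. ]
[-31.   -0.5  60. ]
[-65.   -0.7  60. ]
r [ 284  312   71   71 2715]
[-154.7   13.8   60. ]
[-154.5  -14.7   60. ]
[-138.4   -0.5   60. ]
[-172.5   -0.8   60. ]
```

The slide's centreline is at y ≈ −0.5 at both ends and its measured length is about 140 mm. I start the entry.

```bash
python3 -m creep '[[[0.001,0,0.005,-0.0006,-0.01,0.001,0],[0,0,0,0,-0.01,0,0],[0,0,0,0,-0.006,0,0],[0,0,0,0,0,0,0]]]' 80
python3 - <<'E'
from h import *
rel(L(-105,-.7,119),-108.4)
E
```

```text
t: 19.53
eef_pos: [0.5223, -0.0299, 0.1202]
tool_rot: [0.001, -0.585, 0.811, -0.001]
contact_force: [0.2, 0.2, -0.6]
gripper_width: 0.3
t 19.53 local mm [-1.124e+02 -1.000e-01  1.202e+02] toolx az -108.37 toolz [ 0.003  0.    -1.   ] F [ 0.2  0.2 -0.6] gw 0.300 q [-0.06  0.49 -0.    2.06  0.    0.59 -1.95]
turn rad (tool) [-0.0026  0.0011  0.0005]
shift m: now-axes [ 0.0007 -0.0074  0.0012]  after-turn axes [ 0.0006 -0.0074  0.0012]
```

```bash
python3 -m creep '[[[-0.002,0.001,0,0.0005,-0.006,0.001,0],[0,0,0,0,-0.006,0,0],[0,0,0,0,-0.006,0,0],[0,0,0,0,0,0,0]]]' 80
python3 - <<'E'
from h import *
rel(L(-80,-.7,119),-108.4); print(get_obs()['torque'].round(2))
E
```

```text
t: 19.87
eef_pos: [0.5422, -0.0371, 0.1193]
tool_rot: [0.001, -0.585, 0.811, -0.001]
contact_force: [0.7, 0.7, 0.1]
gripper_width: 0.302
t 19.87 local mm [-91.3  -0.6 119.3] toolx az -108.40 toolz [ 0.002 -0.    -1.   ] F [0.7 0.7 0.1] gw 0.302 q [-0.05  0.51  0.    2.01 -0.    0.62 -1.94]
turn rad (tool) [-0.0017  0.0003 -0.    ]
shift m: now-axes [ 0.0001 -0.0113  0.0004]  after-turn axes [ 0.0001 -0.0113  0.0003]
[-0.03  0.02  0.02]
```

Inside the slot without force. I go on past the roller.

```bash
python3 -m creep '[[[-0.001,0,0,0,-0.008,0,0],[0,0,0,0,-0.008,0,0],[0,0,0,0,-0.008,0,0],[0,0,0,0,-0.006,0,0],[0,0,0,0,0,0,0]]]' 80
python3 - <<'E'
from h import *
rel(L(-32,-.7,119),-108.4); print(get_obs()['torque'].round(2))
E
```

```text
t: 20.28
eef_pos: [0.5721, -0.0477, 0.1187]
tool_rot: [-0.001, -0.585, 0.811, 0.001]
contact_force: [-0.2, -0.4, 0.8]
gripper_width: 0.302
t 20.28 local mm [-59.6  -1.3 118.7] toolx az -108.42 toolz [-0.003  0.    -1.   ] F [-0.2 -0.4  0.8] gw 0.302 q [-0.03  0.55  0.    1.94 -0.    0.66 -1.91]
turn rad (tool) [ 0.0033 -0.0009 -0.0004]
shift m: now-axes [-0.0006 -0.0276 -0.0004]  after-turn axes [-0.0006 -0.0276 -0.0003]
[-0.21 -0.01 -0.13]
```

```bash
python3 -m creep '[[[0.003,0,0,-0.0005,-0.007,0,0],[0,0,0,0,-0.006,0,0],[0,0,0,0,-0.006,0,0],[0,0,0,0,0,0,0]]]' 80
python3 - <<'E'
from h import *
rel(L(-32,-.7,119),-108.4); print(get_obs()['torque'].round(2))
E
```

```text
t: 20.62
eef_pos: [0.5873, -0.0527, 0.1177]
tool_rot: [-0.005, -0.585, 0.811, 0.004]
contact_force: [0.2, -1.1, 2.7]
gripper_width: 0.3
t 20.62 local mm [-43.5  -1.2 117.7] toolx az -108.43 toolz [-0.012  0.001 -1.   ] F [ 0.2 -1.1  2.7] gw 0.300 q [-0.02  0.58  0.    1.89 -0.    0.68 -1.9 ]
turn rad (tool) [ 0.0112 -0.0031 -0.0005]
shift m: now-axes [-0.0005 -0.0115 -0.0015]  after-turn axes [-0.0005 -0.0115 -0.0013]
[-0.39 -0.36 -0.11]
```

```bash
python3 -m creep '[[[0.008,0,0,0,-0.005,-0.0012,0],[0,0,0,0,-0.005,0,0],[0,0,0,0,-0.004,0,0],[0,0,0,0,0,0,0]]]' 80
python3 - <<'E'
from h import *
rel(L(-32,-.7,119),-108.4); print(get_obs()['torque'].round(2))
E
```

```text
t: 20.95
eef_pos: [0.5996, -0.0568, 0.118]
tool_rot: [-0.004, -0.585, 0.811, 0.002]
contact_force: [-2.5, -0.3, 1.9]
gripper_width: 0.301
t 20.95 local mm [-30.6  -1.3 118. ] toolx az -108.40 toolz [-0.01  -0.001 -1.   ] F [-2.5 -0.3  1.9] gw 0.301 q [-0.01  0.59  0.01  1.86 -0.    0.7  -1.9 ]
turn rad (tool) [ 0.0091 -0.0042 -0.0001]
shift m: now-axes [-0.0006  0.0014 -0.001 ]  after-turn axes [-0.0006  0.0014 -0.001 ]
[-0.05  0.32 -0.12]
```

```bash
python3 -m creep '[[[0.005,0,0,0,-0.003,0,0],[0,0,0,0,-0.003,0,0],[0,0,0,0,-0.004,0,0]]]' 80
python3 - <<'E'
from h import *
rel(L(-32,-.7,119),-108.4); print(get_obs()['torque'].round(2))
E
python3 -m creep '[[[0.003,0,0,0,-0.005,0,0],[0,0,0,0,-0.005,0,0]]]' 80
python3 - <<'E'
from h import *
rel(L(-32,-.7,119),-108.4); print(get_obs()['torque'].round(2))
cam('wrist','wrist14.png')
E
```

```text
t: 21.2
eef_pos: [0.6014, -0.0573, 0.1176]
tool_rot: [-0.01, -0.585, 0.811, 0.008]
contact_force: [-18.2, 4.5, 17.3]
gripper_width: 0.299
t 21.20 local mm [-28.7  -1.1 117.6] toolx az -108.36 toolz [-0.025  0.001 -1.   ] F [-18.2   4.5  17.3] gw 0.299 q [-0.01  0.6   0.01  1.85 -0.01  0.72 -1.89]
turn rad (tool) [ 0.0245 -0.0069  0.0005]
shift m: now-axes [-0.0004  0.0033 -0.0013]  after-turn axes [-0.0004  0.0033 -0.0014]
[ 1.06  3.61 -0.17]
t: 21.37
eef_pos: [0.6026, -0.0575, 0.1175]
tool_rot: [-0.016, -0.585, 0.811, 0.014]
contact_force: [-17.7, 2.5, 12.0]
gripper_width: 0.301
t 21.37 local mm [-27.5  -1.  117.5] toolx az -108.32 toolz [-0.044  0.004 -0.999] F [-17.7   2.5  12. ] gw 0.301 q [-0.01  0.61  0.    1.83 -0.01  0.75 -1.89]
turn rad (tool) [ 0.0427 -0.0097  0.0012]
shift m: now-axes [-0.0003  0.0046 -0.0013]  after-turn axes [-0.0003  0.0045 -0.0015]
[ 0.69  2.96 -0.31]
```

View pics/wrist14.png

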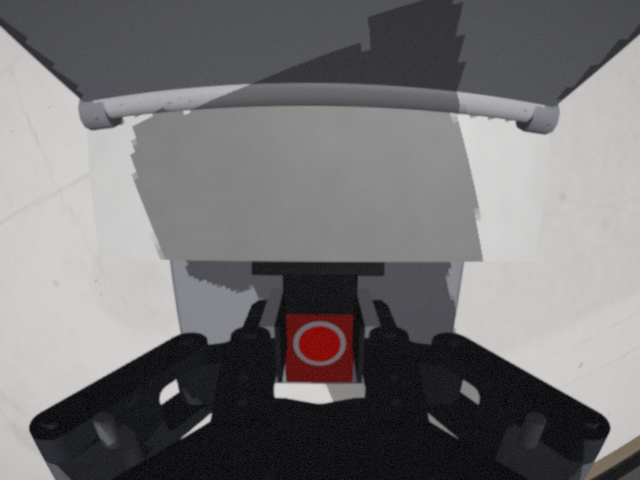

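A wall-like push of about 18 N is felt at the expected depth, and the tool tilted by 0.04 rad under it. I straighten about the pads, let go and lift to check.

```bash
python3 -m creep '[[[0.042,-0.008,0,0,0.0022,0,0],[0,0,0,0,0,0,0]]]' 60
python3 - <<'E'
from h import *
rel(L(-32,-.7,119),-108.4); print(get_obs()['torque'].round(2))
E
python3 -m creep '[[[0,0,0,0,0,0,0.03],[0,0,0,0,0,0,0.04],[0,0,0,0,0,0,0.05],[0,0,0,0,0,0,0.05],[0,0,0,0,0,-0.02,0.05],[0,0,0,0,0,-0.03,0.05],[0,0,0,0,0.02,-0.03,0.05],[0,0,0,0,0.03,-0.01,0.05],[0,0,0,0,0.02,0,0.05],[0,0,0,0,0,0,0.05]]]' 30
python3 - <<'E'
from h import *
rel(L(-100,-.7,118),-108.4)
c=cam('wrist','wrist15.png')
hsv=cv2.cvtColor(c['color'],cv2.COLOR_RGB2HSV)
m=(((hsv[...,0]<10)|(hsv[...,0]>170))&(hsv[...,1]>120))
k,l,s,ce=cv2.connectedComponentsWithStats(m.astype(np.uint8)); i=1+np.argmax(s[1:,4]); x,y,w,h,a=s[i]; print(s[i])
for p in fray(c,[(x,y+h/2),(x+w-1,y+h/2),(x+w/2,y),(x+w/2,y+h)],.058): print(inv(p).round(1))
E
```

```text
t: 21.58
eef_pos: [0.5993, -0.057, 0.1178]
tool_rot: [-0.002, -0.585, 0.811, 0.0]
contact_force: [-1.8, 0.9, -1.9]
gripper_width: 0.302
t 21.58 local mm [-30.8  -1.5 117.8] toolx az -108.36 toolz [-0.004 -0.001 -1.   ] F [-1.8  0.9 -1.9] gw 0.302 q [-0.01  0.59  0.01  1.87 -0.    0.69 -1.9 ]
turn rad (tool) [ 0.0031 -0.0026  0.0007]
shift m: now-axes [-0.0008  0.0012 -0.0012]  after-turn axes [-0.0008  0.0012 -0.0012]
[ 0.14  0.32 -0.15]
t: 22.42
eef_pos: [0.5399, -0.0353, 0.2128]
tool_rot: [0.003, -0.585, 0.811, -0.003]
contact_force: [-0.5, -0.0, -0.2]
gripper_width: 0.582
t 22.42 local mm [-94.1   0.4 212.8] toolx az -108.35 toolz [ 0.009 -0.002 -1.   ] F [-0.5 -0.  -0.2] gw 0.582 q [-0.05  0.36  0.    1.97  0.    0.8  -1.94]
turn rad (tool) [-0.0091  0.0008  0.0009]
shift m: now-axes [0.0011 0.0068 0.0947]  after-turn axes [0.0011 0.0059 0.0948]
[ 300  146   47   57 1535]
[-42.   12.9  58. ]
[-41.9 -15.   58. ]
[-24.6  -1.3  58. ]
[-59.6  -1.4  58. ]
```

View pics/wrist15.png

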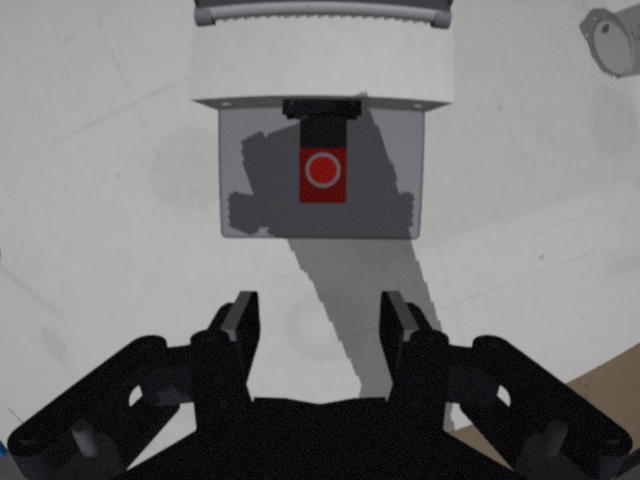

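The slide sits in the slot with the red cap outside, its end at x ≈ −59.6 in my frame (row 202). I'll check that against the deck edge and face, then press the end home with closed fingers.

```bash
python3 - <<'E'
from h import *
c=cam('wrist')
for n,uv,h in (('deck edge',(323,238),.02),('face/top edge',(323,98),.078),('funnel front top',(323,118),.064)): print(n,inv(fray(c,[uv],h)[0]).round(1))
E
python3 -m creep '[[[-0.009,0,0,0.001,0.001,0.02,0.0],[0,0,0,0,0,0.025,0.0],[0,0,0,0,0,0.025,0.0],[0,0,0,0,0,0.012,0.0],[0,0,0,0,0,0,0.0]]]' 40
python3 - <<'E'
from h import *
rel(L(-85,-.7,120),-108.4)
E
```

```text
deck edge [-88.3  -1.4  20. ]
face/top edge [ 4.1 -0.6 78. ]
funnel front top [-5.9 -0.8 64. ]
t: 22.93
eef_pos: [0.5502, -0.0389, 0.1283]
tool_rot: [0.005, -0.584, 0.811, -0.004]
contact_force: [-0.2, 0.0, -0.1]
gripper_width: -0.003
t 22.93 local mm [-83.1   0.2 128.3] toolx az -108.48 toolz [ 0.012 -0.    -1.   ] F [-0.2  0.  -0.1] gw -0.003 q [-0.04  0.5   0.    1.99  0.    0.63 -1.94]
turn rad (tool) [-0.0117  0.0035 -0.0015]
shift m: now-axes [0.0009 0.002  0.0083]  after-turn axes [0.0009 0.0019 0.0083]
```

```bash
python3 -m creep '[[[-0.011,0.003,0,0.001,0.002,0.008,0],[0,0,0,0,0,0.002,0],[0,0,0,0,-0.005,0,0],[0,0,0,0,-0.003,0,0],[0,0,0,0,0,0,0]]]' 40
python3 - <<'E'
from h import *
rel(L(-72,-.7,119),-108.4)
E
```

```text
t: 23.35
eef_pos: [0.5594, -0.0431, 0.1177]
tool_rot: [0.0, -0.584, 0.812, -0.0]
contact_force: [0.3, 0.8, 0.7]
gripper_width: -0.0
t 23.35 local mm [-73.   -0.9 117.7] toolx az -108.55 toolz [ 0.001 -0.    -1.   ] F [0.3 0.8 0.7] gw -0.000 q [-0.03  0.54  0.    1.97  0.    0.63 -1.93]
turn rad (tool) [-0.0013  0.0001 -0.0026]
shift m: now-axes [-0.0002 -0.001  -0.0013]  after-turn axes [-0.0002 -0.001  -0.0013]
```

```bash
python3 -m creep '[[[0,0,-0.002,0,-0.002,0,0],[0,0,0,0,-0.002,0,0],[0,0,0,0,-0.002,0,0]]]' 40
python3 -c "
from h import *
rel(None,-108.4)"
python3 -m creep '[[[0,0,0,0,-0.003,0,0],[0,0,0,0,-0.003,0,0]]]' 40
python3 -c "
from h import *
rel(None,-108.4)"
python3 -m creep '[[[0,0,0,0,-0.004,0,0],[0,0,0,0,-0.004,0,0]]]' 40
python3 -c "
from h import *
rel(None,-108.4)"
```

```text
t: 23.6
eef_pos: [0.5623, -0.044, 0.1179]
tool_rot: [-0.002, -0.585, 0.811, 0.002]
contact_force: [-5.4, 1.2, 1.1]
gripper_width: 0.003
t 23.60 local mm [-70.   -0.8 117.9] toolx az -108.39 toolz [-0.006  0.001 -1.   ] F [-5.4  1.2  1.1] gw 0.003 q [-0.03  0.54 -0.    1.96 -0.    0.65 -1.92]
turn rad (tool) [ 0.0063 -0.0008  0.0002]
t: 23.77
eef_pos: [0.5631, -0.0441, 0.1172]
tool_rot: [-0.006, -0.586, 0.811, 0.007]
contact_force: [-9.3, 3.2, 8.9]
gripper_width: -0.0
t 23.77 local mm [-69.2  -0.7 117.2] toolx az -108.31 toolz [-0.018  0.003 -1.   ] F [-9.3  3.2  8.9] gw -0.000 q [-0.03  0.55 -0.    1.95 -0.    0.66 -1.92]
turn rad (tool) [ 0.0181 -0.0026  0.0016]
t: 23.93
eef_pos: [0.5641, -0.0443, 0.1169]
tool_rot: [-0.012, -0.586, 0.81, 0.012]
contact_force: [-11.8, 3.6, 10.9]
gripper_width: 0.001
t 23.93 local mm [-68.2  -0.6 116.9] toolx az -108.21 toolz [-0.034  0.006 -0.999] F [-11.8   3.6  10.9] gw 0.001 q [-0.02  0.56 -0.01  1.94 -0.01  0.68 -1.91]
turn rad (tool) [ 0.0344 -0.0052  0.0033]
```

The tip holds at x ≈ −70.6 while the force rises. One firmer push, with the tool straightened, will confirm the wall.

```bash
python3 -m creep '[[[0.034,0,0,0,0.002,-0.001,0],[0,0,0,0,-0.006,0,0],[0.01,0,0,0,-0.012,0,0],[0.01,0,0,0,-0.012,0,0]]]' 40
python3 -c "
from h import *
rel(None,-108.4)"
python3 -m creep '[[[0,0,0,0,0.015,0,0],[0,0,0,0,0.025,0,0],[0,0,0,0,0.02,-0.03,0],[0,0,0,0,0.0,-0.04,0.02],[0,0,0,0,0.0,-0.04,0.02],[0,0,0,0,0,0,0.02]]]' 40
python3 - <<'E'
from h import *
rel(L(-100,-.7,118),-108.4)
c=cam('wrist','wrist16.png')
hsv=cv2.cvtColor(c['color'],cv2.COLOR_RGB2HSV)
m=(((hsv[...,0]<10)|(hsv[...,0]>170))&(hsv[...,1]>120))
k,l,s,ce=cv2.connectedComponentsWithStats(m.astype(np.uint8)); i=1+np.argmax(s[1:,4]); x,y,w,h,a=s[i]; print(s[i])
for p in fray(c,[(x,y+h/2),(x+w-1,y+h/2),(x+w/2,y),(x+w/2,y+h)],.058): print(inv(p).round(1))
c=cam('side'); cv2.imwrite('pics/side16z.png',cv2.resize(c['color'][130:330,230:430,::-1],None,fx=3,fy=3,interpolation=cv2.INTER_CUBIC))
E
```

```text
t: 24.27
eef_pos: [0.5649, -0.0439, 0.1139]
tool_rot: [-0.019, -0.589, 0.808, 0.013]
contact_force: [-32.6, 10.8, 25.9]
gripper_width: 0.003
t 24.27 local mm [-6.750e+01  1.000e-01  1.139e+02] toolx az -107.85 toolz [-0.045 -0.001 -0.999] F [-32.6  10.8  25.9] gw 0.003 q [-0.03  0.56 -0.    1.93  0.    0.69 -1.92]
turn rad (tool) [ 0.0427 -0.015   0.0093]
t: 24.77
eef_pos: [0.5077, -0.0231, 0.2294]
tool_rot: [-0.023, -0.59, 0.807, 0.017]
contact_force: [1.4, -0.6, -0.3]
gripper_width: 0.233
t 24.77 local mm [-128.4    1.8  229.4] toolx az -107.61 toolz [-0.058  0.    -0.998] F [ 1.4 -0.6 -0.3] gw 0.233 q [-0.07  0.32 -0.    1.99 -0.    0.89 -1.95]
turn rad (tool) [ 0.0556 -0.0177  0.0133]
shift m: now-axes [ 0.001  -0.0346  0.1097]  after-turn axes [ 0.0025 -0.0284  0.1114]
[ 299   77   46   54 1407]
[-42.9  13.5  58. ]
[-42.4 -14.9  58. ]
[-25.2  -0.7  58. ]
[-60.1  -1.3  58. ]
```

View pics/wrist16.png

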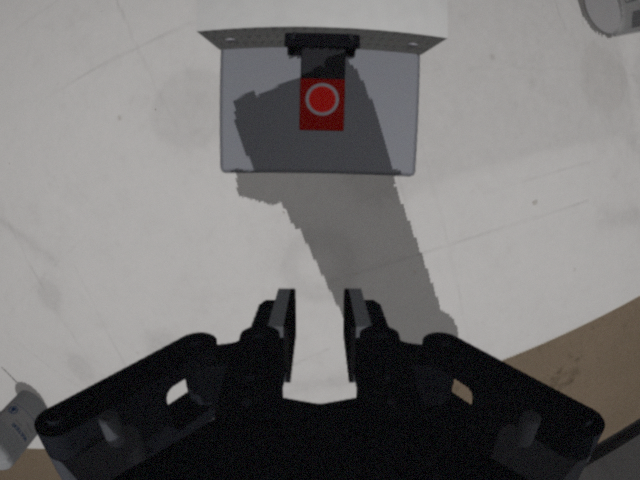

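View pics/side16z.png

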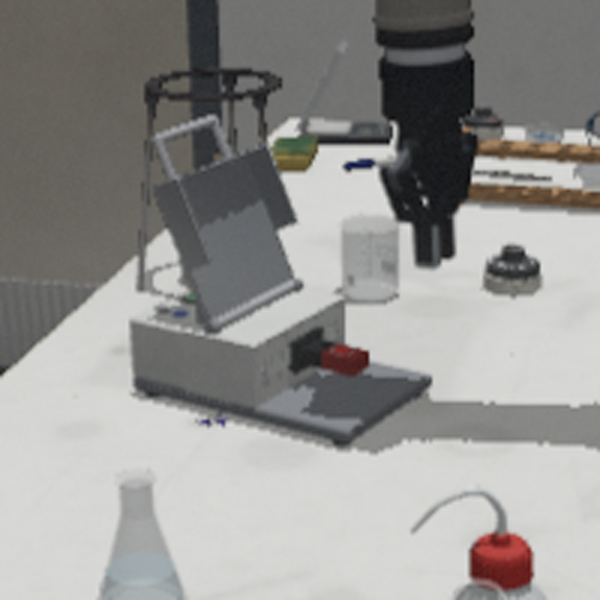

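A 34 N push did not advance the tip (−70.8), so the slide is against the end wall. The hood is open at (225,230), red sticks out at (345,358), and the flask and beaker are upright.

```bash
python3 -c "
from station import hand_in; print(hand_in())"
```

```text
the job is handed in; nothing more can be done
None
```

I lifted the hood by its handle onto its stop and pulled the slide right out. I laid it across the deck to change grip, turned it end for end, and pushed it back in green end first. I then let go, pressed the red end home with closed fingers, withdrew the arm clear and handed the job in at about 25 s.

**Home position:** under a final push of about 34 N the fingertips stayed within 0.4 mm, so the slide is against the end wall. The camera put about 64 mm outside the face, against 62 mm expected at full depth. That 2 mm difference is within the calibration error.

**Scene:** the last pictures showed the hood open, the red end outside, and the flask and beaker upright.

**What went off plan:**
- My first try at laying the slide on the deck stopped with the fingertips on the deck and the slide still 13 mm above it. I moved it over the deck's edge to set it down.
- The tool also tilted slightly, up to about 0.04 rad, during the pushes.

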